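Stock-take: stand the tipped spice jar up and hold the scanner on its cap

ROBOT

A 7-joint arm with a two-finger parallel gripper is mounted at the origin on a cart in front of the work surface, level with it; the furniture and walls round the work are solid. World frame = base frame: x ahead of the robot, y to its left, z up, the work surface at z = 0. Lengths are in mm, angles in rad, forces in N, time in s.
With the tool pointing down it reaches from about 425 to 1025 mm from the base axis. Payload 9.4 kg.
Tool frame: the origin (TCP) lies midway between the tips of the shut fingers; the grasp point (between the pads) lies robot.grip_depth behind it (robot.grip_depth is the distance from the TCP to the grasp point, in mm); z points along the fingers, y is the direction in which the jaws open and shut (so a half turn about z gives the same grasp; the last joint's range is limited). The gripper opens to 85 mm and grips with 20 to 120 N. Pads are 22 mm wide; open, the fingers measure 114 mm over their backs; the gripper's body (76 mm by 85 mm) begins 54 mm behind the grasp point. The pads swing forward as they close: fully open they stand 13 mm farther back than shut.
Start: joints at [1.239, 0.599, -0.003, 1.599, 0.002, 0.943, -0.08], TCP at [182.728, -701.594, 231.275] pointing down, gripper open.
Joint ranges: [-2.57, 2.57], [-0.35, 1.97], [-1.29, 1.29], [0.11, 2.56], [-1.05, 4.19], [0.11, 1.86], [-2.63, 2.63]. Speed limits (rad/s): [2.22, 2.22, 3.01, 3.01, 3.14, 3.14, 3.14].

INTERFACE

Orientations are given as a unit quaternion [w, x, y, z].
In Python, from plant import robot gives the robot as it stands. The module is installed in compiled form; this text tells all that it offers.
- The arm moves only by the tool apply_moves, never from a script. Its argument "rows" is one flat list of numbers, 5 for each row, row after row: the shift along the tool's x, y, z in cm, then the turn about the tool's z in rad, then the opening, from 0 (shut) to 1 (fully open). A call has 1 to 12 rows; each row is the pose to reach, as a shift and turn from the pose commanded when the call began, along the tool's axes at that moment; what a row does not reach only later rows make up. A row lasts 1/8 s, in which the tool goes at most 62.5 mm and 10.7 degrees, less where a joint would pass 70% of its speed; a pose out of reach is approached as far as the arm can. A call with a gripper value outside its range is refused whole. The fingers move at their own pace and stop on an object; "grip_force" is the grip in N (left out, the last holds). Time passes only in rows, so rows that repeat a pose let the fingers close. It gives the time, the measured TCP pose, the force and the opening at its end, in the units of the state.
- robot.state(): the state, without advancing time (a new reading comes with each control period).
- robot.snapshot(name): name is "side" or "top"; returns a dict with "img" (420x560x3 uint8, red, green, blue), "z_map" (420x560 float32, mm along the optical axis (not along the pixel's ray), 0 where there is no reading), "mtx" (3x3 intrinsics, pixels), "T" (4x4, takes a point from camera to world coordinates). Camera axes: x right, y up, looking along -z (the intrinsics and any distortion apply to the point x, -y, -z); pixel columns grow to the right and rows downward; lengths in mm; the calibration is good to about 2 mm. A picture is of the moment at which its call begins.
- robot.close_job(): hands the job in, once; it reports no verdict.
Trained networks look in the newest picture that a camera, given by its name, has taken for a name from the list of things; names that differ only in an ending like _2 or _b are one class to them, and where a whole thing is asked for, a point or a joint stands for the part that bears it (a point fixed in the world has none). Each returns a list of dicts, best first, with "conf" (0 to 1); they miss things now and then, are a little off and sometimes report something else, mostly with a low value. They report only what shows in the picture. A call takes as long as a camera call. They do not tell look-alikes from the thing itself.
- robot.find_in(query, camera): "point" ([x, y, z] in mm, in the coordinates of the camera as it stood for that picture, good to about 4 mm: the middle of the surface that is visible of it).
The state is a dict: "time": time; "joint_positions": joint angles; "qd": joint speeds; "effort": joint torques, N m; "tool_pos": TCP position; "tcp_rot": TCP orientation; "ft_force": force on the tool from outside, world axes, zero at the start; "ft_torque": the same for the moment, N m; "grip_width": opening from 0.0 (shut) to 1.0 (fully open).
Only numpy, scipy, OpenCV 4.12 (cv2) and the standard library are available. Lean on these libraries where they do the work, as an engineer would, in place of code of your own. Each camera call takes 0.05 s, during which the arm holds its last target.

TASK

We are counting stock: one spice jar has tipped over in its tray and leans on the carton, so the code label on its cap cannot be read. Stand it upright on the tray floor in its own gap and let go of it, without knocking its neighbours over; then draw the cordless scanner up out of its charging stand and turn it to look steeply down (clearly more than 45 degrees below level) at the middle of that jar's cap from a hand's width, 10 cm, away. Keep holding it there, raised clear of the stand, the tray and the jars: the program finishes while the gripper still holds the scanner on the cap.

Things in the scene. Friction and masses are not known exactly. Their poses are not given: they have to be found in the camera images.
- jar: the tipped spice jar: round, 45 mm diameter (cap and body alike), 105 mm tall, 0.11 kg, cap from 84 mm up with a code label on top. Origin: centre of its underside; z runs along the jar from base to cap. At the start it leans about 0.72 rad from vertical along the tray, its cap end resting on the carton (towards the tray's +y), its foot on the tray floor in the gap
- jar_cap (a point): centre of the top of that jar's cap, 105 mm along its z from its origin
- tray: shallow bamboo tray (the lane), fixed: inner 80 mm (x, across) x 360 mm (y, along the row), rails 14 and ends 22 mm high. Origin: centre of its underside, on the worktop; inner floor at z = 6 mm. The carton stands at its +y end, two slim jars at its -y end (y about -95 and -150 mm, either order, within 12 mm of the middle line); the gap between, y -70 to +45 mm, is the tipped jar's place
- carton: tea carton, a plain box 73 mm (x) x 132 mm (y) x 93 mm tall, 0.3 kg, upright at the tray's +y end; the tipped jar leans on its -y face. Origin: centre of its underside, z up
- salt_shaker: salt shaker with metal dome, 44 mm wide, 90 mm tall, upright in the row. Origin: centre of its underside, z up
- spice_jar: spice jar, 45 mm diameter, 106 mm tall, upright in the row. Origin: centre of its underside, z up
- can_rack: black wire rack of tins, fixed, never moves: keep the arm out of it. Its front rails lie at x = 0.54 and it reaches from y = -0.19 to +0.26, 380 mm high; between the tray and the stand pass in front of it, near the robot. Origin: centre of its underside, 147 mm behind its front rails
- shelf_left_0: white wall shelf above the back of the worktop, fixed: its front edge at x = 0.58, from 0.41 to 0.49 m above the worktop, wire baskets on it up to 0.6 m: keep the arm's elbow and wrist in front of it
- stand: charging stand of the scanner, fixed to the worktop: round foot of 104 mm diameter with an upright black sleeve, open at the top, outside 46 (x) x 40 (y) mm, inside 38 x 32 mm, its mouth 80 mm and its floor 20 mm above the worktop. Origin: centre of its underside
- scanner: pistol-shaped code scanner, 0.18 kg, its grip down in the sleeve (2 mm play, 60 mm deep): draw it straight up. Grip 34 (x) x 28 (y) x 110 mm. Head on top: 96 mm long, 36 high, 42 wide (y; flat sides, take it across these), its front 16 mm a bumper 48 wide. Origin: centre of the grip's foot; z up the grip; it looks to its -x, nodding 0.21 rad below that
- head (a point): middle of the scanner's head, at (-12, 0, 124) mm in the scanner's frame: a good place to grip it
- window (a point): centre of the scanner's window at the front of the head, at (-65, 0, 113) mm in the scanner's frame, 54 mm from head along the beam. x points out of the window along the beam, y across the head, z up the face of the window. At the start x points 0.21 rad below level; pointed straight down it would be at pi from up
Not all that is in view belongs to the job. Leave any yellow look-alike of the stand alone.

How it is judged:
By the outcome, as a careful person would: the job done as asked, in the order asked, and still so for the second after the job is handed in, while the arm keeps its last pose, push and grip.
It also fails if it takes over 61 s, if anything falls off the work surface, if the arm or the gripper's body presses on something with over 40 N, if the wrist force passes 120 N, or if a joint passes its speed limit or range.

## Working session

There is one attempt and no reset: what is moved stays moved. The work goes in short steps, Python scripts to look and compute and a tool call to move; the robot and the scene stay as the last step left them, time stands still between calls to the robot, and variables do not carry over. Pictures are saved under pics/ and viewed, and the job is handed in when it is done.

Besides the shell and the picture viewer there is one more tool, called after "Request:" as name(argument=value, ...), one argument or row to a line, values as JSON. apply_moves: Moves the arm, as the interface text tells. Its arguments: {"type":"object","properties":{"rows":{"type":"array"},"grip_force":{"type":"number"}},"required":["rows"]}

```bash
mkdir -p pics
cat > h.py <<'E'
import numpy as np, cv2
from plant import robot
from scipy.spatial.transform import Rotation as R
def snap(n):
    s=robot.snapshot(n); s['mtx']=np.array(s['mtx']);s['T']=np.array(s['T']);return s
def save(s,name,crop=None,scale=1):
    im=s['img'][:,:,::-1]
    if crop: r0,r1,c0,c1=crop; im=im[r0:r1,c0:c1]
    if scale!=1: im=cv2.resize(im,None,fx=scale,fy=scale,interpolation=cv2.INTER_CUBIC)
    cv2.imwrite('pics/'+name,im)
def cloud(s):
    K=s['mtx'];z=s['z_map'].astype(float)
    v,u=np.mgrid[0:z.shape[0],0:z.shape[1]]
    P=np.stack([(u-K[0,2])/K[0,0]*z,-(v-K[1,2])/K[1,1]*z,-z],-1)
    W=P@s['T'][:3,:3].T+s['T'][:3,3]
    W[z==0]=np.nan
    return W
def c2w(s,p): return s['T'][:3,:3]@np.array(p)+s['T'][:3,3]
def proj(s,p):
    q=np.linalg.inv(s['T'])@np.append(p,1); K=s['mtx']
    return K[0,0]*q[0]/-q[2]+K[0,2], K[1,1]*-q[1]/-q[2]+K[1,2]
def rot(st):
    q=st['tcp_rot']; return R.from_quat([q[1],q[2],q[3],q[0]]).as_matrix()
E
python3 - <<'E'
from h import *
st=robot.state(); print(st, robot.grip_depth)
print(rot(st).round(3))
for n in('side','top'):
    s=snap(n); save(s,n+'0.png'); print(n,s['mtx'],s['T'].round(3))
    for q in ['jar','jar_cap','tray','carton','salt_shaker','spice_jar','stand','scanner','head','window']:
        for d in robot.find_in(q,n)[:3]: print(n,q,round(d['conf'],2),c2w(s,d['point']).round(0),np.round(proj(s,c2w(s,d['point']))))
E
```

```text
{'time': 0.0, 'joint_positions': array([ 1.23931502,  0.60014643, -0.00252987,  1.60013968,  0.00178054,
        0.94289008, -0.07977619]), 'qd': array([ 0.00053178, -0.00157546,  0.0010492 , -0.00125045,  0.00095535,
       -0.00224909, -0.00038152]), 'effort': array([-5.42332109e-04, -7.76432705e+01,  1.56469077e+00, -2.58007622e+01,
        1.23766938e-02,  9.09121736e-03, -5.56814115e-06]), 'tool_pos': array([ 182.58499869, -701.14051286,  230.39824763]), 'tcp_rot': array([-7.72663088e-04,  9.91892666e-01,  1.27076019e-01, -1.67780673e-04]), 'ft_force': array([-0.43980241,  0.26625819,  0.18768052]), 'ft_torque': array([-0.02131154, -0.04466093, -0.00041801]), 'grip_width': 0.9957659040259169} 18.700000000000003
[[ 0.968  0.252 -0.001]
 [ 0.252 -0.968  0.001]
 [-0.    -0.002 -1.   ]]
side [[431.12134277   0.         279.53148118]
 [  0.         431.12134277 209.66484982]
 [  0.           0.           1.        ]] [[-8.880000e-01  2.320000e-01 -3.970000e-01 -1.315580e+02]
 [-4.600000e-01 -4.620000e-01  7.590000e-01  1.196936e+03]
 [-7.000000e-03  8.560000e-01  5.170000e-01  1.1415
[... 1029 characters left out ...]
0e-01  1.19000e-01  6.66730e+01]
 [ 7.00000e-03  5.92000e-01  8.06000e-01  1.59987e+03]
 [ 0.00000e+00  0.00000e+00  0.00000e+00  1.00000e+00]]
top jar 0.75 [416. 333.  80.] [166. 275.]
top jar_cap 0.7 [414. 334.  81.] [165. 275.]
top tray 0.76 [398. 374.   7.] [159. 289.]
top carton 0.9 [413. 214.  96.] [196. 268.]
top carton 0.46 [ 410. -289.  159.] [324. 239.]
top salt_shaker 0.42 [409. 420.  67.] [143. 282.]
top spice_jar 0.65 [391. 474.  83.] [128. 286.]
top stand 0.64 [ 409. -274.   15.] [317. 259.]
top stand 0.58 [ 421. -736.   18.] [422. 238.]
top scanner 0.77 [ 411. -291.  160.] [324. 239.]
top head 0.56 [ 412. -290.  158.] [324. 239.]
top window 0.91 [ 414. -289.  163.] [324. 238.]
```

View pics/side0.png

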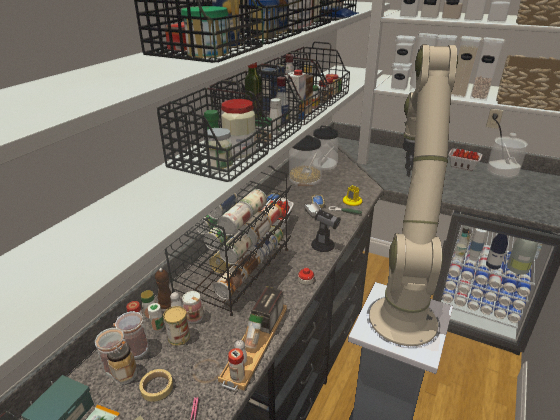

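View pics/top0.png

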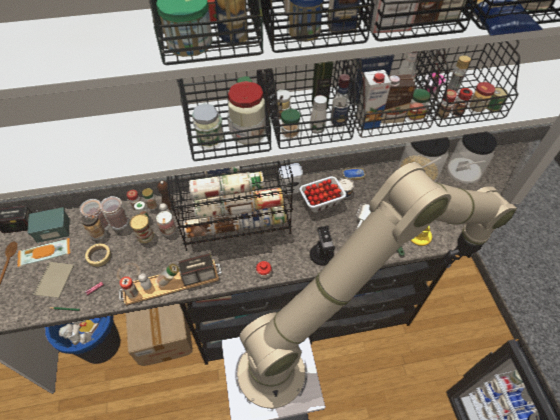

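Run:
```python
from h import *
a=snap('side');b=snap('top')
save(a,'s_tray.png',(280,400,190,320),5); save(b,'t_tray.png',(245,315,105,235),6)
save(a,'s_sc.png',(180,260,280,380),6); save(b,'t_sc.png',(210,280,290,450),5)
np.savez('c0.npz',a=cloud(a),b=cloud(b),ai=a['img'],bi=b['img'])
```

```text
(no output)
```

View pics/s_tray.png

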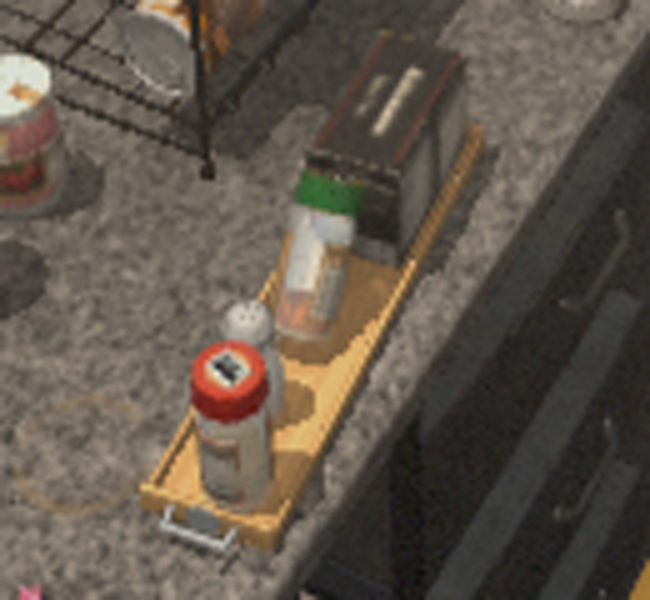

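View pics/t_tray.png

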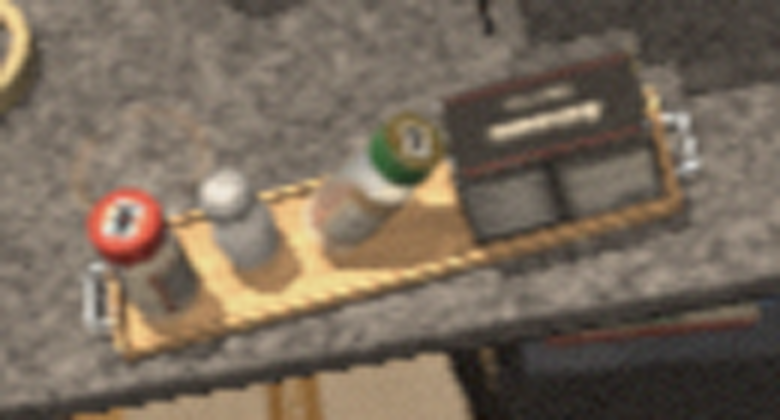

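View pics/s_sc.png

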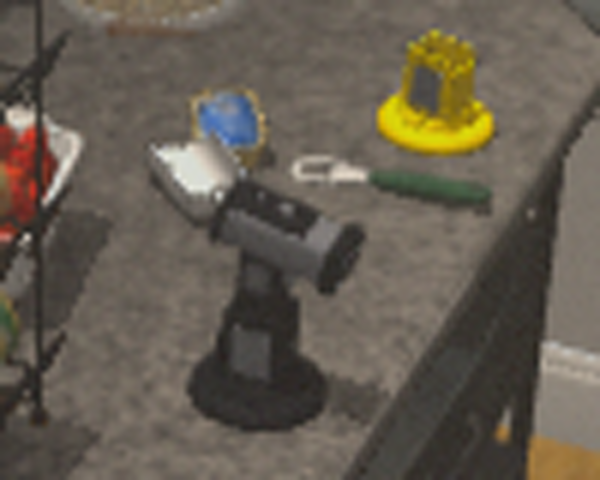

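View pics/t_sc.png

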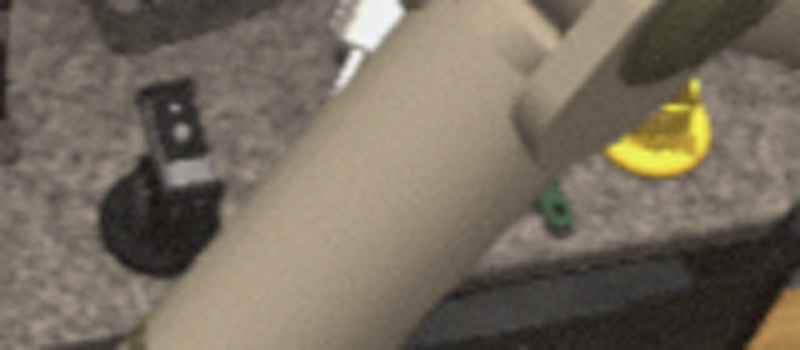

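Run:
```python
from h import *
d=np.load('c0.npz')
for k in 'ab':
    W=d[k].reshape(-1,3); I=d[k+'i'].reshape(-1,3).astype(int)
    ok=np.isfinite(W[:,0])
    reg=ok&(W[:,0]>330)&(W[:,0]<500)&(W[:,1]>120)&(W[:,1]<560)
    t=reg&(W[:,2]>86)&(W[:,2]<100)&(W[:,1]<330)&(W[:,1]>140)
    p=W[t][:,:2].astype(np.float32); print(k,'carton',len(p),cv2.minAreaRect(p),np.median(W[t][:,2]))
    g=reg&(I[:,1]>I[:,0]+25)&(I[:,1]>I[:,2]+10)
    print('green',g.sum(),W[g].mean(0).round(1),W[g].min(0).round(),W[g].max(0).round())
    r=reg&(I[:,0]>I[:,1]+80)&(I[:,0]>I[:,2]+80)&(W[:,2]>75); print('red',r.sum(),W[r].mean(0).round(1),W[r].min(0).round(),W[r].max(0).round())
    # orange/yellow tray
    y=reg&(I[:,0]>I[:,2]+60)&(I[:,1]>I[:,2]+25)&(W[:,2]<40)&(W[:,2]>-5)
    print('tray',y.sum(),cv2.minAreaRect(W[y][:,:2].astype(np.float32)))
    s=ok&(W[:,0]>330)&(W[:,0]<520)&(W[:,1]>-370)&(W[:,1]<-230)
    for lo,hi in((3,30),(30,60),(60,85),(90,115),(115,190)):
        q=s&(W[:,2]>lo)&(W[:,2]<hi)
        if q.sum()>5: print(lo,hi,q.sum(),W[q].mean(0).round(),W[q].min(0).round(),W[q].max(0).round(),cv2.minAreaRect(W[q][:,:2].astype(np.float32)))
    # tall heads near
```

```text
a carton 560 ((427.3292541503906, 241.7513885498047), (72.9906005859375, 176.1887969970703), 7.10142183303833) 95.84629199256858
green 62 [421.3 322.  101.2] [406. 311.  90.] [441. 331. 110.]
red 94 [393.9 486.6 109.8] [376. 460.  95.] [418. 504. 116.]
tray 742 ((419.025634765625, 336.331787109375), (92.37469482421875, 366.3608093261719), 6.194777011871338)
3 30 243 [ 428. -277.   13.] [ 344. -370.    3.] [ 520. -231.   30.] ((432.0747375488281, -301.0254211425781), (175.2398681640625, 138.42958068847656), 0.28173983097076416)
30 60 75 [ 428. -279.   46.] [ 407. -318.   31.] [ 461. -264.   60.] ((425.7323913574219, -284.886474609375), (60.13261413574219, 40.75132751464844), 32.65345764160156)
60 85 70 [ 427. -284.   72.] [ 407. -317.   60.] [ 456. -268.   84.] ((431.33563232421875, -292.2754211425781), (49.48331069946289, 48.133522033691406), 2.4005866050720215)
90 115 45 [ 425. -283.  104.] [ 408. -302.   91.] [ 446. -275.  115.] ((422.9980163574219, -283.38250732421875), (43.59326934814453, 17.6014461517334), 29.738842010498047)
115 190 290 [ 413. -283.  151.] [ 362. -319.  115.] [
[... 649 characters left out ...]
9496421814)
30 60 41 [ 419. -288.   44.] [ 403. -313.   30.] [ 456. -274.   59.] ((423.7096862792969, -284.4100646972656), (60.11459732055664, 29.92716407775879), 40.003623962402344)
60 85 36 [ 429. -280.   74.] [ 410. -288.   60.] [ 455. -274.   85.] ((432.2833251953125, -279.94268798828125), (44.05065155029297, 12.861513137817383), 5.941889762878418)
90 115 7 [ 432. -283.  100.] [ 418. -285.   92.] [ 446. -280.  110.] ((431.723388671875, -282.0047302246094), (27.87200164794922, 4.396205425262451), 2.8827872276306152)
115 190 312 [ 410. -293.  160.] [ 364. -320.  119.] [ 466. -273.  181.] ((414.9078674316406, -296.5345764160156), (101.93927764892578, 45.67267608642578), 0.41711699962615967)
```

```bash
cat >> h.py <<'E'
C=np.array([420.,331.]); YAW=np.deg2rad(6.3)
EX=-np.array([np.cos(YAW),np.sin(YAW)]); EY=np.array([np.sin(YAW),-np.cos(YAW)])
def tray(P): 
    P=np.asarray(P); q=P[...,:2]-C; return np.stack([q@EX,q@EY,P[...,2]],-1)
def world(t): t=np.asarray(t,float); return np.append(C+t[0]*EX+t[1]*EY,t[2])
E
python3 - <<'E'
from h import *
d=np.load('c0.npz')
for k in 'ab':
    W=d[k].reshape(-1,3); ok=np.isfinite(W[:,0]); W=W[ok]; I=d[k+'i'].reshape(-1,3)[ok].astype(int); T=tray(W)
    m=(abs(T[:,0])<60)&(abs(T[:,1])<195)
    print(k)
    for y0 in range(-180,190,15):
        q=m&(T[:,1]>=y0)&(T[:,1]<y0+15)
        h=q&(T[:,2]>25); fl=q&(abs(T[:,0])<25)&(T[:,2]<25)
        if h.sum(): print(y0,h.sum(),'x',T[h][:,0].min().round(),T[h][:,0].max().round(),'mid',np.median(T[h][:,0]).round(),'z',np.percentile(T[h][:,2],[5,50,95]).round(),'fl',np.median(T[fl][:,2]).round(1) if fl.sum() else '')
    # worktop height
    w=(W[:,0]>330)&(W[:,0]<520)&(W[:,1]>0)&(W[:,1]<100)&(W[:,2]<15); print('worktop',np.median(W[w][:,2]))
    r=m&(abs(T[:,2]-14)<6)&(abs(T[:,0])>38)&(abs(T[:,0])<52)
    for s in(-1,1):
        rr=r&(T[:,0]*s>0)
        if rr.sum()>20: print('rail',s,rr.sum(),np.polyfit(T[rr][:,1],T[rr][:,0],1))
E
```

```text
a
-180 210 x -10.0 28.0 mid 11.0 z [ 31.  72. 112.] fl 14.7
-165 140 x -14.0 30.0 mid 24.0 z [ 33. 102. 115.] fl 8.3
-150 68 x -15.0 31.0 mid 14.0 z [ 41. 111. 115.] fl 5.2
-135 11 x -8.0 18.0 mid 6.0 z [107. 111. 113.] fl 5.3
-120 17 x -21.0 4.0 mid -9.0 z [83. 87. 94.] fl 5.5
-105 88 x -23.0 14.0 mid 4.0 z [34. 82. 96.] fl 7.8
-90 20 x -20.0 10.0 mid 1.0 z [46. 89. 94.] fl 5.4
-60 37 x -11.0 17.0 mid 0.0 z [33. 40. 47.] fl 5.6
-45 101 x -24.0 20.0 mid 3.0 z [31. 50. 62.] fl 5.9
-30 97 x -24.0 21.0 mid 3.0 z [46. 66. 79.] fl 5.7
-15 94 x -25.0 21.0 mid 4.0 z [60. 82. 93.] fl 5.8
0 86 x -24.0 21.0 mid 2.0 z [ 77.  97. 108.] fl -327.5
15 33 x -21.0 19.0 mid 12.0 z [ 90. 102. 110.] fl -323.6
30 35 x -31.0 36.0 mid 18.0 z [31. 79. 98.] fl -318.0
45 201 x -33.0 36.0 mid 16.0 z [30. 84. 99.] fl 12.6
60 93 x -32.0 36.0 mid 15.0 z [ 38.  95. 101.] fl 
75 92 x -33.0 37.0 mid 18.0 z [ 37.  95. 101.] fl 
90 79 x -30.0 38.0 mid 19.0 z [ 41.  96. 101.] fl -505.9
105 78 x -34.0 39.0 mid 14.0 z [ 40.  95. 101.] fl -521.2
120 79 x -33.0 38.0 mid 18.0 z [ 37.  96. 100.] fl -544.8
135 76 x -32.0 39.0
[... 1062 characters left out ...]
.] fl -199.2
45 71 x -39.0 36.0 mid 13.0 z [ 39.  95. 101.] fl -703.8
60 96 x -38.0 38.0 mid 19.0 z [ 38.  95. 102.] fl -578.6
75 99 x -35.0 37.0 mid 23.0 z [ 30.  96. 104.] fl -793.1
90 95 x -38.0 39.0 mid 19.0 z [ 33.  95. 105.] fl -582.5
105 95 x -34.0 39.0 mid 22.0 z [ 36.  96. 104.] fl -587.6
120 93 x -34.0 38.0 mid 20.0 z [ 41.  97. 103.] fl -571.2
135 95 x -37.0 37.0 mid 22.0 z [ 35.  96. 103.] fl -571.3
150 92 x -36.0 38.0 mid 19.0 z [ 37.  95. 102.] fl -322.9
165 92 x -39.0 37.0 mid 19.0 z [ 37.  94. 104.] fl -322.4
180 9 x -43.0 42.0 mid -19.0 z [25. 26. 29.] fl -287.9
worktop -3.831151438459756
rail -1 31 [-6.58796035e-03 -4.37468736e+01]
rail 1 152 [2.02602929e-03 4.22709643e+01]
```

```bash
cat >> h.py <<'E'
def dl(*pts,st=None,yaw=None):
    "tool-axis shift in cm from the present pose to world TCP targets; yaw: desired tool-y world angle deg"
    st=st or robot.state(); M=rot(st); p=np.array(st['tool_pos'])
    for q in pts: print('->',np.round(q,1),'cm',(M.T@(np.array(q)-p)/10).round(2))
    a=np.degrees(np.arctan2(M[1,1],M[0,1])); print('tcp',p.round(1),'tool-y angle',a.round(2), 'turn', None if yaw is None else np.round(-np.radians((yaw-a+180)%360-180),3))
E
python3 - <<'E'
from h import *
dl([430,-430,270],[440,-60,270],[420,250,270],world([-2,20,200]),yaw=6.3)
E
```

```text
-> [ 430 -430  270] cm [ 30.77 -20.05  -3.87]
-> [440 -60 270] cm [ 41.07 -55.6   -3.88]
-> [420 250 270] cm [ 46.95 -86.11  -3.88]
-> [424.2 311.3 200. ] cm [ 48.9  -91.94   3.12]
tcp [ 182.7 -701.6  231.3] tool-y angle -75.4 turn -1.426
```

Request:
apply_moves(
  rows=[5.1,-3.3,-3.9,0,1,10.2,-6.7,-3.9,0,1,15.4,-10,-3.9,-0.1,1,20.5,-13.4,-3.9,-0.25,1,25.6,-16.7,-3.9,-0.4,1,30.8,-20,-3.9,-0.55,1,32.5,-26,-3.9,-0.7,1,34.2,-32,-3.9,-0.85,1,36,-38,-3.9,-1.0,1,37.6,-44,-3.9,-1.15,1,39.4,-50,-3.9,-1.3,1,41,-55.6,-3.9,-1.43,1],
)

```text
time: 2.7
tool_pos: [439.3, -58.3, 270.7]
tcp_rot: [0.001, 0.664, 0.748, 0.0]
ft_force: [1.5, -0.2, 0.6]
grip_width: 1.002
```

Run:
```python
from h import *
print(robot.state()['joint_positions'].round(2))
dl([430,100,270],[424,311,250],world([-2,20,180]),world([-2,21,88-18.7+4]),yaw=6.3)
```

```text
[ 0.44  0.24 -0.53  2.15  0.17  0.79 -0.08]
-> [430 100 270] cm [15.83  0.94  0.06]
-> [424 311 250] cm [36.85  2.84  2.06]
-> [424.2 311.3 180. ] cm [36.89  2.85  9.06]
-> [424.3 310.3  73.3] cm [36.79  2.84 19.73]
tcp [439.3 -58.3 270.7] tool-y angle 6.79 turn 0.009
```

Request:
apply_moves(
  rows=[6,0.5,0,0,1,12,0.9,0,0,1,18,1.4,0,0,1,24,1.9,0,0,1,30,2.3,3,0.01,1,35,2.7,6,0.01,1,36.9,2.85,9,0.01,1,36.9,2.85,9,0.01,1],
)

```text
time: 3.7
tool_pos: [424.3, 310.7, 178.5]
tcp_rot: [-0.001, 0.668, 0.744, -0.002]
ft_force: [-0.0, -0.5, 1.0]
grip_width: 1.002
```

Run:
```python
from h import *
a=snap('side');b=snap('top')
save(a,'s1.png',(220,400,160,340),4); save(b,'t1.png',(215,315,105,265),5)
print(robot.state()['joint_positions'].round(2), tray(np.array(robot.state()['tool_pos'])))
dl(world([-2,21,88-18.7+4]),yaw=6.3)
```

```text
[-0.34  0.48 -0.55  2.08  0.39  0.68 -1.04] [ -3.25198211  22.40281556 180.55135183]
-> [424.3 310.3  73.3] cm [ 0.15 -0.12 10.73]
tcp [425.7 309.1 180.6] tool-y angle 5.96 turn -0.006
```

View pics/s1.png

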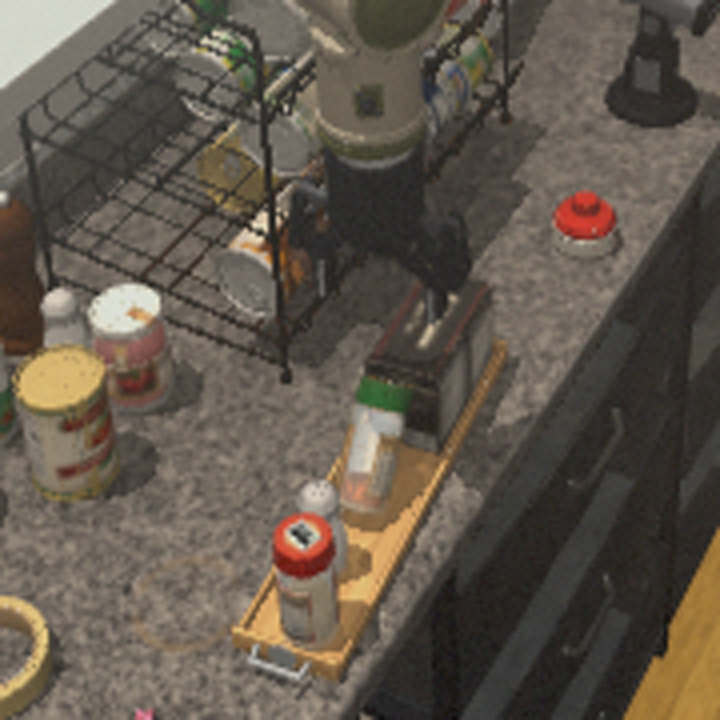

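View pics/t1.png

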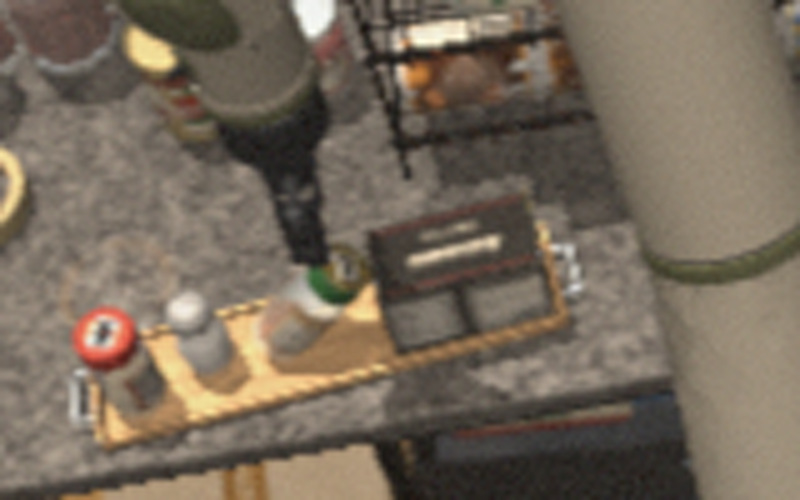

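Request:
apply_moves(
  rows=[0.1,-0.1,3,0,1,0.1,-0.1,6,0,1,0.1,-0.1,9,0,1,0.1,-0.1,10.7,0,1,0.1,-0.1,10.7,0,1,0.1,-0.1,10.7,0,0.6,0.1,-0.1,10.7,0,0,0.1,-0.1,10.7,0,0,0.1,-0.1,10.7,0,0],
  grip_force=20,
)

```text
time: 4.92
tool_pos: [425.1, 310.3, 74.0]
tcp_rot: [0.0, 0.67, 0.743, 0.0]
ft_force: [0.5, -2.2, 8.3]
grip_width: 0.519
```

Run:
```python
from h import *
a=snap('side');b=snap('top')
save(a,'s2.png',(250,380,180,310),5); save(b,'t2.png',(215,315,105,265),5)
s=robot.state();print(s['grip_width'],s['ft_force'],tray(np.array(s['tool_pos'])))
```

```text
0.5153253014653107 [ 1.12960764 -2.18600357  8.46517196] [-2.81970321 21.10318295 73.97917511]
```

View pics/s2.png

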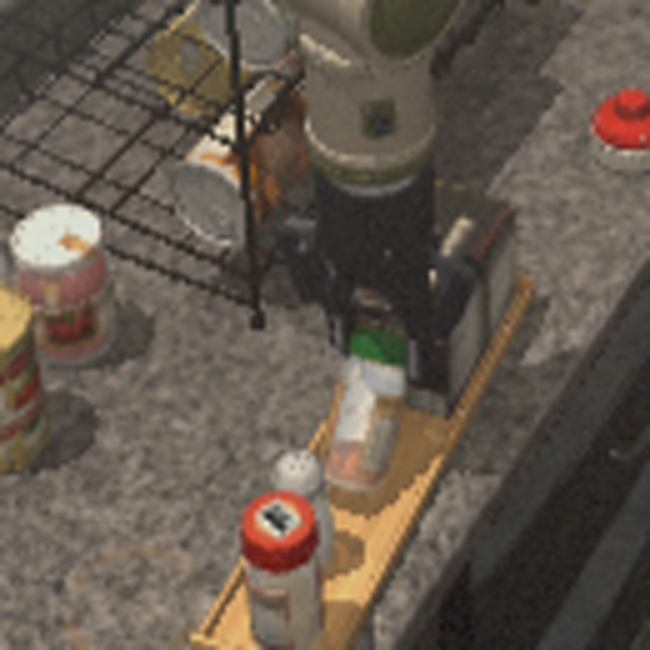

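Request:
apply_moves(
  rows=[0.5,0,-0.5,0,0,1.0,0,-1.0,0,0,1.5,0,-2.0,0,0,1.5,0,-3.0,0,0,1.5,0,-3.0,0,0],
)

```text
time: 5.65
tool_pos: [423.4, 325.7, 104.2]
tcp_rot: [0.0, 0.669, 0.743, 0.001]
ft_force: [0.3, 0.0, -1.3]
grip_width: 0.519
```

Run:
```python
from h import *
a=snap('side');b=snap('top')
save(a,'s3.png',(250,380,180,310),5); save(b,'t3.png',(215,315,105,265),5)
s=robot.state();print(s['grip_width'],s['ft_force'],tray(np.array(s['tool_pos'])))
```

```text
0.5128431600239062 [ 0.52332498  0.85228513 -0.69808012] [ -2.51287355   6.1232801  103.40783526]
```

View pics/s3.png

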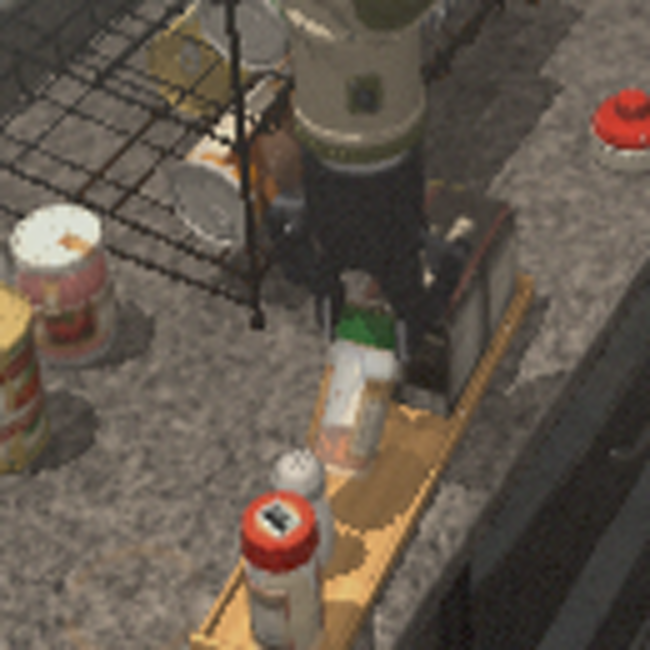

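View pics/t3.png

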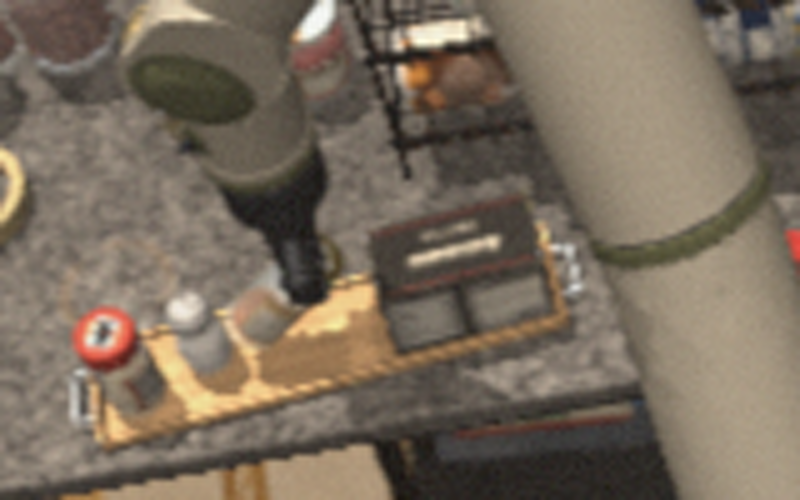

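Request:
apply_moves(
  rows=[0,0,-4,0,0,0,0,-8,0,0,0,0,-8.5,-0.18,0,0,0,-8.5,-0.36,0,0,0,-8.5,-0.54,0],
)

```text
time: 6.38
tool_pos: [423.0, 325.0, 188.1]
tcp_rot: [0.0, 0.444, 0.896, -0.0]
ft_force: [-0.6, 0.2, -1.4]
grip_width: 0.517
```

Run:
```python
from h import *
a=snap('side');b=snap('top')
save(a,'s4.png',(220,380,160,320),4)
s=robot.state();print(s['joint_positions'].round(2),tray(np.array(s['tool_pos'])));dl(yaw=6)
```

```text
[-0.26  0.51 -0.71  2.05  0.49  0.75 -0.63] [ -2.30408087   6.40641802 187.77063464]
tcp [423.  324.9 187.8] tool-y angle 36.99 turn 0.541
```

View pics/s4.png

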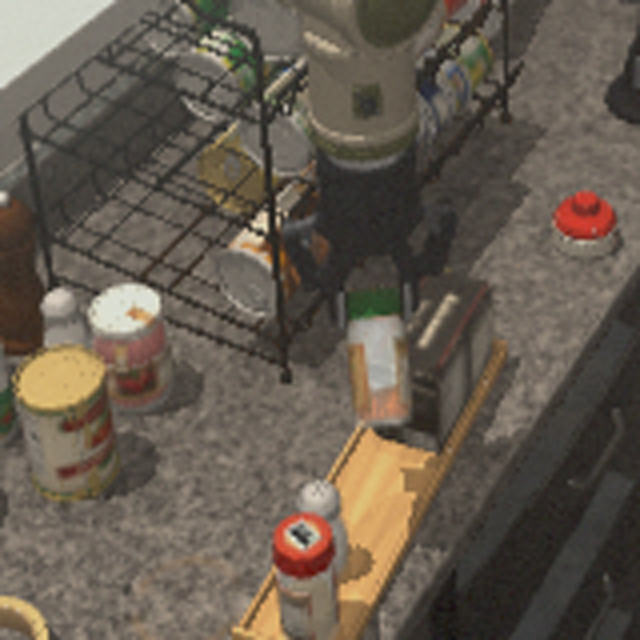

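Request:
apply_moves(
  rows=[0,0,0,-0.18,0,0,0,0,-0.36,0,0,0,0,-0.54,0,0,0,0,-0.72,0,0,0,0,-0.9,0,0,0,0,-1.08,0,0,0,0,-1.26,0,0,0,0,-1.44,0,0,0,0,-1.62,0,0,0,0,-1.8,0,0,0,0,-1.98,0,0,0,0,-2.16,0],
)

```text
time: 7.98
tool_pos: [422.8, 325.1, 187.6]
tcp_rot: [-0.001, -0.579, 0.815, 0.0]
ft_force: [0.1, 0.7, -0.6]
grip_width: 0.518
```

Run:
```python
from h import *
s=robot.state();print(s['joint_positions'].round(2));dl(world([-2,-32,187]),world([-2,-32,82]),yaw=186.3)
```

```text
[ 0.02  0.73 -1.24  2.03  0.84  1.02  1.16]
-> [418.5 363.  187. ] cm [-3.44  1.66  0.06]
-> [418.5 363.   82. ] cm [-3.45  1.65 10.56]
tcp [422.8 325.1 187.6] tool-y angle 160.73 turn -0.446
```

Request:
apply_moves(
  rows=[-1.7,0.8,0,-0.15,0,-3.4,1.6,0,-0.3,0,-3.4,1.6,0,-0.45,0,-3.4,1.6,0,-0.45,0],
)

```text
time: 8.48
tool_pos: [418.9, 362.7, 187.6]
tcp_rot: [0.001, 0.744, -0.668, -0.0]
ft_force: [0.4, -0.8, -1.7]
grip_width: 0.516
```

Run:
```python
from h import *
a=snap('side');b=snap('top')
save(a,'s5.png',(220,380,160,320),4)
save(b,'t5.png',(215,315,105,265),5)
W=cloud(a);T=tray(W)
I=a['img'].astype(int)
m=np.isfinite(W[...,0])&(abs(T[...,0])<35)&(T[...,1]>-90)&(T[...,1]<47)&(T[...,2]>98)&(T[...,2]<215)
for z in range(95,215,10):
    q=m&(abs(T[...,2]-z-5)<5)
    if q.sum()>2: print(z,q.sum(),T[q][:,:2].min(0).round(),T[q][:,:2].max(0).round(),I[q].mean(0).round())
s=robot.state();print(s['joint_positions'].round(2));dl(world([-2,-32,187]),world([-2,-32,82]),yaw=186.3)
```

```text
125 9 [ 1. -2.] [20. 24.] [77. 69. 57.]
135 13 [16.  1.] [23. 33.] [82. 70. 58.]
145 19 [ -1. -20.] [23. 29.] [86. 70. 53.]
155 15 [  9. -22.] [23. 25.] [83. 65. 48.]
165 15 [ -4. -36.] [23. 17.] [93. 75. 59.]
175 7 [  3. -46.] [23. -4.] [78. 71. 57.]
185 7 [-28. -53.] [ 22. -36.] [69. 71. 56.]
195 69 [-30. -59.] [ 33. -23.] [98. 86. 56.]
205 87 [-35. -51.] [ 34. -24.] [93. 85. 69.]
[-0.04  0.77 -1.26  1.99  0.86  1.06  1.54]
-> [418.5 363.  187. ] cm [-0.06  0.05  0.09]
-> [418.5 363.   82. ] cm [-0.07  0.05 10.59]
tcp [419.1 362.5 187.9] tool-y angle -173.87 turn -0.003
```

View pics/s5.png

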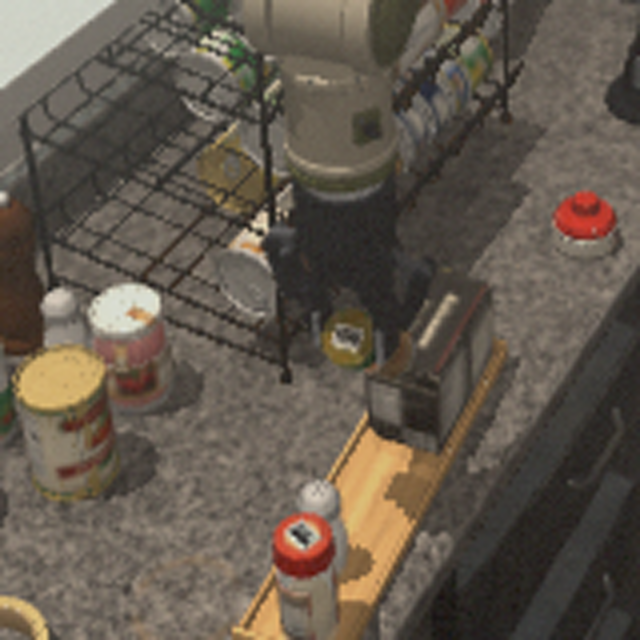

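View pics/t5.png

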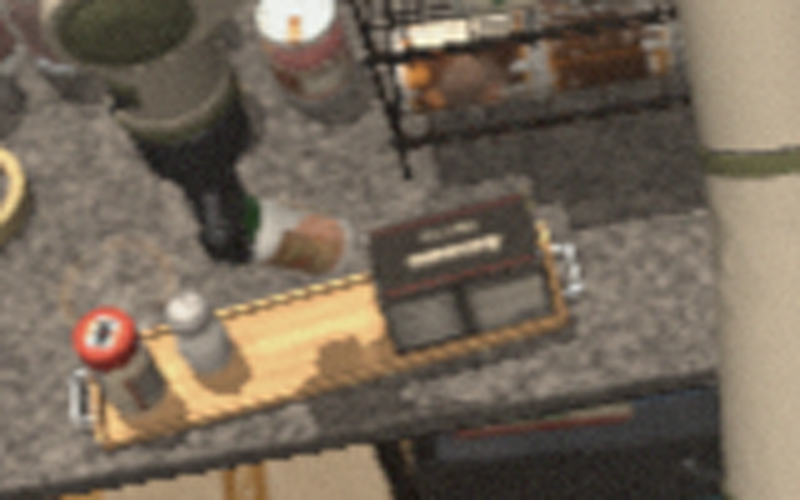

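Request:
apply_moves(
  rows=[0,0,4,0,0,0,0,8,0,0,0,0,10.3,0,0,0,0,10.3,0,0,1,0,10.3,0,0,2,0,10.2,0,0,2.7,0,10.1,0,0,2.7,0,10.1,0,0],
)

```text
time: 9.57
tool_pos: [422.9, 336.0, 88.3]
tcp_rot: [-0.001, 0.745, -0.667, 0.0]
ft_force: [0.2, 3.8, 1.1]
grip_width: 0.522
```

Run:
```python
from h import *
a=snap('side');b=snap('top')
save(a,'s6.png',(250,380,180,310),5)
save(b,'t6.png',(215,315,105,265),5)
s=robot.state();print(s['joint_positions'].round(2),s['ft_force'],tray(np.array(s['tool_pos'])),s['time'])
```

```text
[-0.07  0.87 -1.13  2.1   1.06  0.92  1.42] [-0.28928169  3.49106791  0.4749469 ] [-3.20021349 -4.77791904 87.7646093 ] 9.675
```

View pics/s6.png

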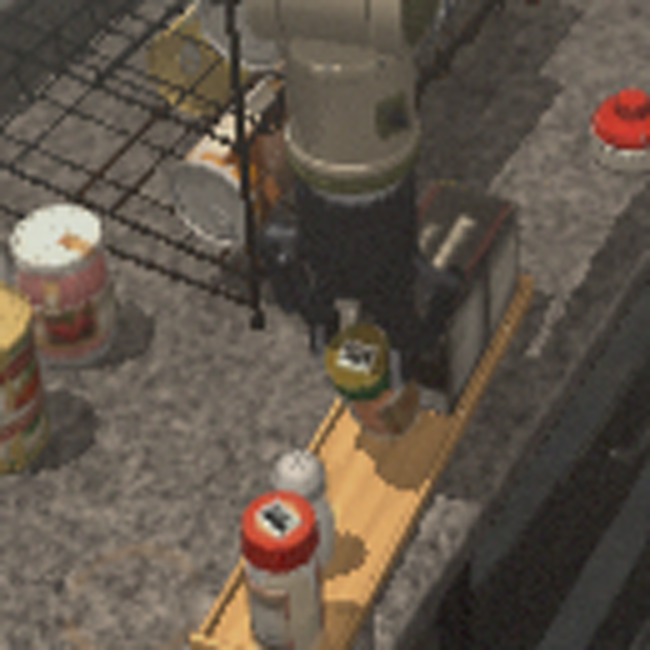

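View pics/t6.png

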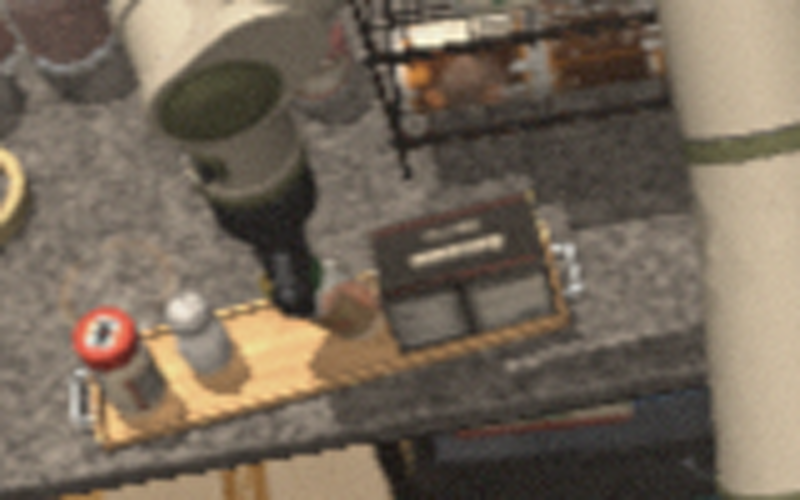

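Request:
apply_moves(
  rows=[0.6,0,-0.1,0,0,1.2,0,-0.1,0,0,1.8,0,-0.1,0,0,2.4,0,-0.1,0,0,2.9,0,-0.1,0,0,2.9,0,-0.1,0,0],
)

```text
time: 10.42
tool_pos: [425.5, 306.2, 88.0]
tcp_rot: [0.0, 0.746, -0.666, 0.0]
ft_force: [0.7, 1.9, -1.9]
grip_width: 0.518
```

Run:
```python
from h import *
a=snap('side');b=snap('top')
save(a,'s7.png',(250,380,180,310),5)
save(b,'t7.png',(215,315,105,265),5)
s=robot.state();print(s['joint_positions'].round(2),s['ft_force'],tray(np.array(s['tool_pos'])),s['time'])
```

```text
[-0.02  0.86 -1.14  2.13  1.06  0.91  1.45] [-0.63312047  1.06850133 -1.21254705] [-2.75167034 24.85487668 88.00641552] 10.525
```

View pics/s7.png

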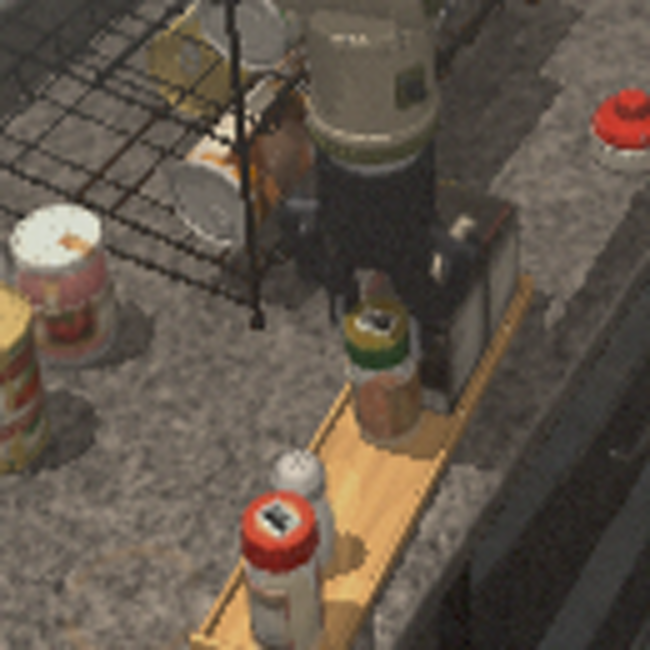

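View pics/t7.png

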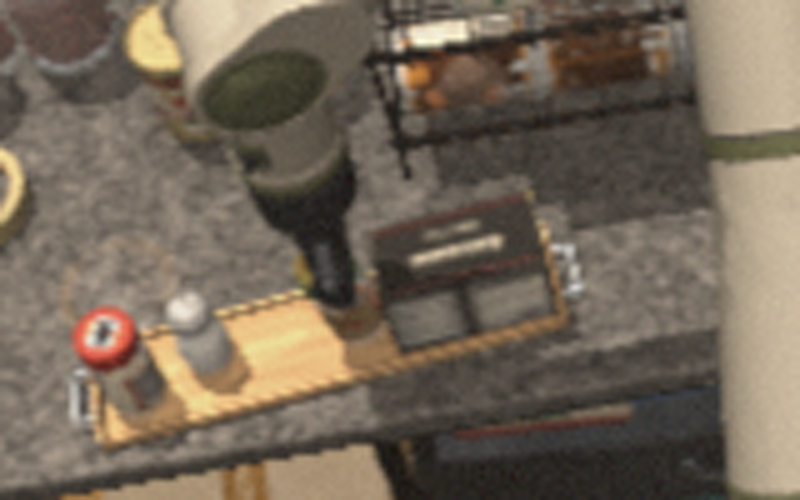

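Request:
apply_moves(
  rows=[-1,0,0,0,0,-2,0,0,0,0,-3.5,0,0,0,0,-3.5,0,0.6,0,0,-3.5,0,0.9,0,0],
)

```text
time: 11.15
tool_pos: [421.8, 344.4, 81.2]
tcp_rot: [-0.002, 0.746, -0.666, 0.0]
ft_force: [-1.3, -1.9, 24.3]
grip_width: 0.521
```

Run:
```python
from h import *
a=snap('side')
save(a,'s8.png',(250,380,180,310),5)
W=cloud(a);T=tray(W)
m=np.isfinite(W[...,0])&(abs(T[...,0])<30)&(T[...,1]>-65)&(T[...,1]<47)&(T[...,2]>8)&(T[...,2]<130)
for z in range(8,130,10):
    q=m&(abs(T[...,2]-z-5)<5)
    if q.sum()>2: print(z,q.sum(),T[q][:,:2].min(0).round(),T[q][:,:2].max(0).round())
s=robot.state();print(s['ft_force'],tray(np.array(s['tool_pos'])),s['time'])
```

```text
8 53 [-28. -61.] [30. 46.]
18 26 [-18. -37.] [27. 46.]
28 32 [-17. -37.] [30. 47.]
38 31 [-21. -39.] [24. 44.]
48 27 [-19. -40.] [27. 46.]
58 28 [-22. -43.] [23. 47.]
68 31 [-29. -44.] [22. 47.]
78 31 [-21. -44.] [26. 46.]
88 29 [-28. -46.] [ 30. -19.]
98 44 [-29. -46.] [ 29. -15.]
108 130 [-27. -46.] [27. -2.]
118 17 [-29. -26.] [30. -4.]
128 4 [-27. -23.] [22. -5.]
[ 0.10077715 -3.08442425 23.4543834 ] [ -3.22581843 -12.89420133  81.12077579] 11.2
```

View pics/s8.png

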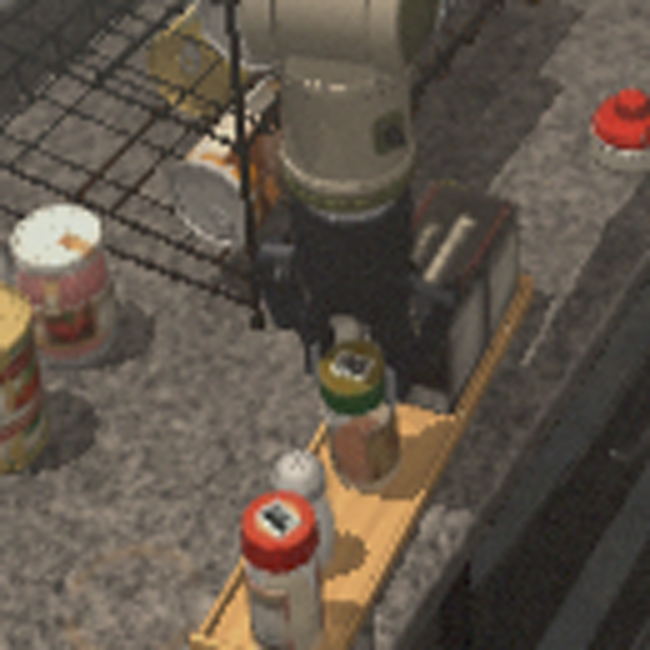

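Request:
apply_moves(
  rows=[0,0,-0.3,0,0,0,0,-0.3,0,0.55,0,0,-0.3,0,0.62,0,0,-0.3,0,0.75,0,0,-0.3,0,1,0,0,-0.3,0,1],
)

```text
time: 11.95
tool_pos: [421.5, 341.9, 82.2]
tcp_rot: [0.0, 0.746, -0.666, -0.0]
ft_force: [0.3, 0.5, -0.3]
grip_width: 1.001
```

Request:
apply_moves(
  rows=[0,0,-2,0,1,0,0,-5,0,1,0,0,-10,0,1,0,0,-15,0,1,0,0,-18,0,1],
)

```text
time: 12.58
tool_pos: [421.5, 342.6, 264.7]
tcp_rot: [-0.001, 0.746, -0.666, 0.0]
ft_force: [0.0, -0.2, -0.5]
grip_width: 0.999
```

Run:
```python
from h import *
a=snap('side');b=snap('top')
save(a,'s9.png',(250,380,180,310),5)
save(b,'t9.png',(215,315,105,265),5)
np.savez('c1.npz',a=cloud(a),b=cloud(b),ai=a['img'],bi=b['img'])
for s in(a,b):
  W=cloud(s);T=tray(W)
  m=np.isfinite(W[...,0])&(abs(T[...,0])<30)&(T[...,1]>-65)&(T[...,1]<35)&(T[...,2]>8)&(T[...,2]<130)
  for z in range(8,130,10):
    q=m&(abs(T[...,2]-z-5)<5)
    if q.sum()>2: print(z,q.sum(),T[q][:,:2].min(0).round(),T[q][:,:2].max(0).round())
  q=m&(T[...,2]>106); print('top',T[q].mean(0),W[q].mean(0))
  n='side' if s is a else 'top'
  for d in robot.find_in('jar_cap',n)[:3]: print(d['conf'],c2w(s,d['point']),tray(c2w(s,d['point'])))
s=robot.state();print(s['ft_force'],tray(np.array(s['tool_pos'])),s['time'],s['joint_positions'].round(2))
```

```text
8 62 [-28. -65.] [28. 35.]
18 25 [-14. -34.] [22. -5.]
28 30 [-20. -36.] [22. -1.]
38 32 [-20. -38.] [23.  1.]
48 31 [-20. -33.] [23.  1.]
58 37 [-19. -34.] [23. -9.]
68 28 [-19. -34.] [23. -8.]
78 33 [-19. -33.] [21. -5.]
88 29 [-17. -33.] [24. -6.]
98 40 [-22. -32.] [20.  5.]
108 104 [-22. -36.] [21. 10.]
top [  0.56752068 -11.97428614 111.29235341] [418.12191656 342.83969641 111.29235341]
0.59 [410.42654101 360.61613418  73.77029212] [  6.26573836 -30.48781796  73.77029212]
8 116 [-30. -63.] [30. 35.]
18 11 [ -0. -62.] [21. 15.]
28 14 [ -7. -24.] [22. 15.]
38 16 [  9. -26.] [22. 13.]
48 19 [ -5. -26.] [20. 15.]
58 11 [  9. -24.] [24. 13.]
68 20 [ -2. -27.] [21. 14.]
78 16 [  1. -28.] [22. 12.]
88 14 [ -7. -25.] [22. 14.]
98 37 [-22. -27.] [20. 14.]
108 78 [-26. -29.] [19. 11.]
118 7 [-15. -21.] [15.  9.]
top [ -2.44908662  -8.42796523 112.63237788] [421.50945952 339.64581721 112.63237788]
0.76 [406.5539598  339.47950111  91.6654101 ] [12.43434675 -9.90378498 91.6654101 ]
[-0.09782948 -0.04595574 -0.42407965] [ -2.86068748 -10.43588564 262.35279657] 12.775 [ 0.03  0.63 -1.26  1.94  0.68  1.09  1.74]
```

View pics/s9.png

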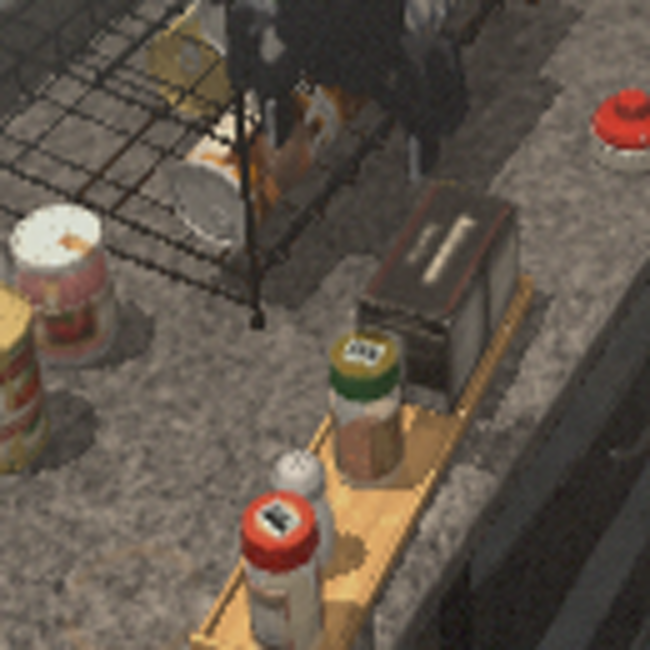

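View pics/t9.png

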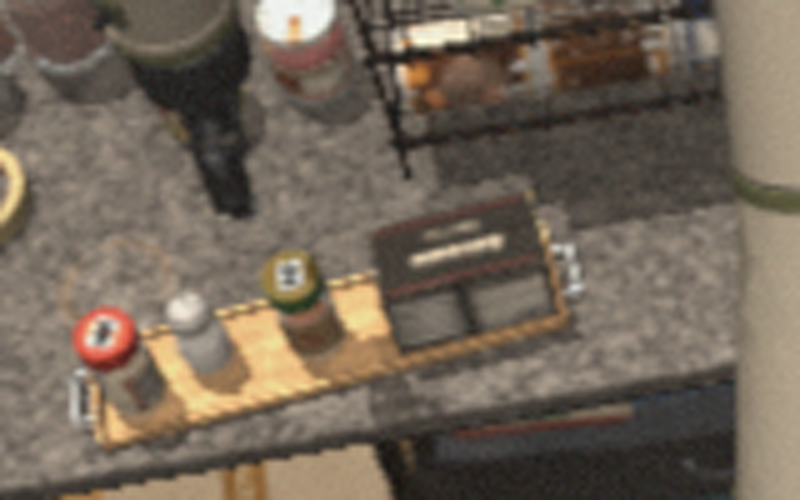

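```bash
python3 - <<'E'
from h import *
d=np.load('c1.npz')
for k in 'ab':
    W=d[k].reshape(-1,3); W=W[np.isfinite(W[:,0])]
    s=(abs(W[:,0]-425)<80)&(abs(W[:,1]+285)<60); W=W[s]
    q=W[:,2]>118
    H=W[q]; r=cv2.minAreaRect(H[:,:2].astype(np.float32)); print(k,len(H),r,'zmax',np.percentile(H[:,2],[50,98]))
    # per-x slices y range
    for x in range(355,480,8):
        h=H[abs(H[:,0]-x)<4]
        if len(h)>2: print(x,len(h),'y',h[:,1].min().round(),h[:,1].max().round(),'ztop',h[:,2].max().round(), 'y of top',h[h[:,2]>h[:,2].max()-6][:,1].mean().round())
    f=W[(W[:,2]>8)&(W[:,2]<26)]; print('foot',len(f),cv2.minEnclosingCircle(f[:,:2].astype(np.float32)))
    q=W[(W[:,2]>60)&(W[:,2]<88)]; print('sleeve',q.min(0),q.max(0))
E
python3 - <<'E'
from h import *
a=snap('side');b=snap('top')
save(a,'s10.png',(180,260,270,370),7); save(b,'t10.png',(205,285,270,370),7)
for s,n in((a,'side'),(b,'top')):
  for q in('head','window','scanner','stand'):
    for d in robot.find_in(q,n)[:2]: print(n,q,d['conf'],c2w(s,d['point']).round(1))
E
```

```text
a 281 ((415.4693603515625, -291.57342529296875), (103.08699035644531, 54.9532356262207), 1.9349794387817383) zmax [153.57608025 172.98212962]
363 13 y -314.0 -276.0 ztop 160.0 y of top -297.0
371 26 y -321.0 -266.0 ztop 160.0 y of top -296.0
379 20 y -313.0 -266.0 ztop 156.0 y of top -291.0
387 21 y -307.0 -270.0 ztop 163.0 y of top -293.0
395 21 y -308.0 -266.0 ztop 163.0 y of top -295.0
403 19 y -300.0 -267.0 ztop 163.0 y of top -287.0
411 27 y -316.0 -264.0 ztop 169.0 y of top -293.0
419 17 y -313.0 -268.0 ztop 168.0 y of top -292.0
427 27 y -307.0 -266.0 ztop 168.0 y of top -290.0
435 21 y -307.0 -266.0 ztop 173.0 y of top -291.0
443 25 y -306.0 -267.0 ztop 175.0 y of top -286.0
451 22 y -313.0 -269.0 ztop 176.0 y of top -284.0
459 17 y -312.0 -266.0 ztop 175.0 y of top -294.0
467 5 y -280.0 -272.0 ztop 167.0 y of top -280.0
foot 171 ((430.49188232421875, -287.60955810546875), 50.898746490478516)
sleeve [ 408.63508819 -314.04029246   60.31500676] [ 454.39749897 -265.46180723   87.71518291]
b 313 ((414.450927734375, -295.87860107421875), (102.4567642211914, 46.98065948486328), 0.5
[... 675 characters left out ...]
op 179.0 y of top -295.0
467 5 y -310.0 -274.0 ztop 172.0 y of top -293.0
foot 262 ((425.03656005859375, -283.6599426269531), 91.78669738769531)
sleeve [ 407.55201376 -287.66481681   60.39919633] [ 457.35006903 -273.82600374   86.43967277]
side head 0.69 [ 417.  -281.3  149.2]
side window 0.46 [ 425.5 -278.    13.5]
side window 0.34 [414.3 242.8  91.9]
side scanner 0.89 [ 419.  -281.   151.6]
side stand 0.9 [ 423.8 -280.1   15.2]
side stand 0.82 [ 441.  -714.4   22.2]
top head 0.84 [ 409.  -292.   157.6]
top window 0.56 [ 410.6 -286.6  159.8]
top scanner 0.88 [ 406.9 -291.9  161.3]
top scanner 0.4 [411.  211.   96.9]
top stand 0.82 [ 412.1 -276.9   14.6]
top stand 0.67 [ 434.8 -725.2   20. ]
```

View pics/s10.png

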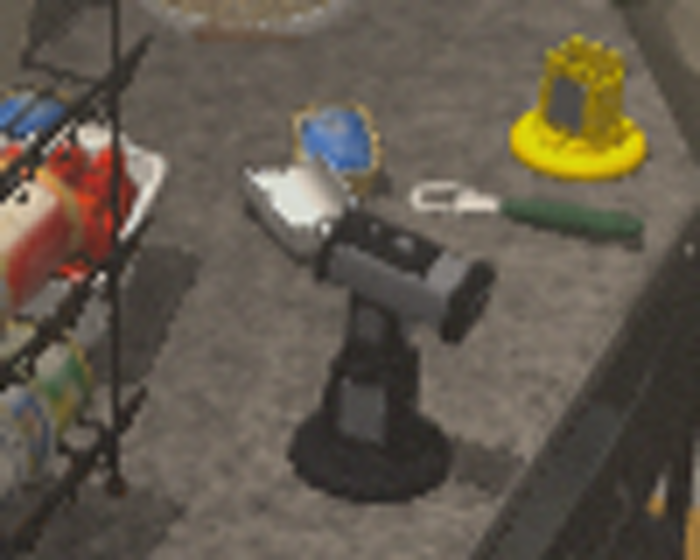

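View pics/t10.png

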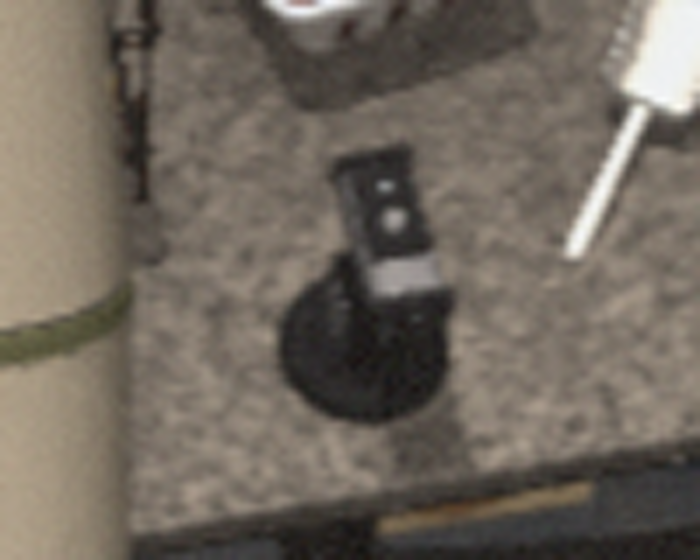

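Run:
```python
from h import *
dl([435,200,262],[438,0,262],[432,-200,262],[417,-291.5,262],[417,-291.5,119],yaw=-90)
```

```text
-> [435 200 262] cm [ 1.426e+01  2.500e-01 -1.000e-02]
-> [438   0 262] cm [34.17  2.2  -0.  ]
-> [ 432 -200  262] cm [53.97  5.04 -0.  ]
-> [ 417.  -291.5  262. ] cm [62.9   7.56  0.  ]
-> [ 417.  -291.5  119. ] cm [62.89  7.55 14.3 ]
tcp [421.5 342.  261.9] tool-y angle -173.55 turn -1.458
```

Request:
apply_moves(
  rows=[3,0.1,0,0.18,1,7,0.1,0,0.36,1,11,0.2,0,0.54,1,15,0.3,0,0.72,1,19,0.7,0,0.9,1,23,1.1,0,1.08,1,27,1.5,0,1.26,1,31,1.9,0,1.44,1,35,2.3,0,1.62,1,38,2.8,0,1.8,1,41,3.2,0,1.98,1,44,3.6,0,2.16,1],
)

```text
time: 14.78
tool_pos: [435.0, -100.3, 262.4]
tcp_rot: [0.0, 0.239, 0.971, -0.0]
ft_force: [-0.1, -0.2, -0.7]
grip_width: 0.999
```

Run:
```python
from h import *
print(robot.state()['joint_positions'].round(2))
dl([432,-200,262],[417,-291.5,262],[417,-291.5,119],yaw=-90)
```

```text
[ 0.73  0.3  -0.78  2.14  0.3   0.81  0.85]
-> [ 432 -200  262] cm [-4.36 -8.98  0.04]
-> [ 417.  -291.5  262. ] cm [ -7.28 -17.78   0.04]
-> [ 417.  -291.5  119. ] cm [ -7.27 -17.78  14.34]
tcp [ 435.  -100.3  262.4] tool-y angle 62.35 turn 2.659
```

Request:
apply_moves(
  rows=[-0.9,-1.9,0,0.18,1,-1.8,-3.8,0,0.36,1,-2.8,-5.7,0,0.54,1,-3.7,-7.6,0,0.72,1,-4.4,-9,0,0.9,1,-5,-10.8,0,1.08,1,-5.5,-12.5,0,1.26,1,-6,-14,0,1.44,1,-6.4,-15.2,0,1.62,1,-6.8,-16.4,0,1.8,1,-7.1,-17.2,0,1.98,1,-7.3,-17.8,0,2.16,1],
)

```text
time: 16.27
tool_pos: [418.3, -291.2, 262.2]
tcp_rot: [-0.0, 0.969, 0.247, -0.0]
ft_force: [0.1, 0.2, -0.1]
grip_width: 1.001
```

Request:
apply_moves(
  rows=[0,0,0,0.18,1,0,0,0,0.36,1,0,0,0,0.5,1,0,0,0,0.5,1],
)

```text
time: 16.77
tool_pos: [418.5, -290.6, 262.2]
tcp_rot: [0.0, 1.0, 0.003, -0.0]
ft_force: [-0.3, 0.4, 0.3]
grip_width: 0.998
```

Run:
```python
from h import *
a=snap('side');b=snap('top')
save(a,'s11.png',(130,270,250,390),5); save(b,'t11.png',(165,285,260,400),5)
print(robot.state()['joint_positions'].round(2))
dl([417,-291.5,190],[417,-291.5,119],yaw=-90)
```

```text
[ 0.56  0.3  -0.08  2.05  0.03  0.79 -1.1 ]
-> [ 417.  -291.5  190. ] cm [-0.15  0.08  7.22]
-> [ 417.  -291.5  119. ] cm [-0.14  0.08 14.32]
tcp [ 418.5 -290.7  262.2] tool-y angle -89.51 turn 0.009
```

View pics/s11.png

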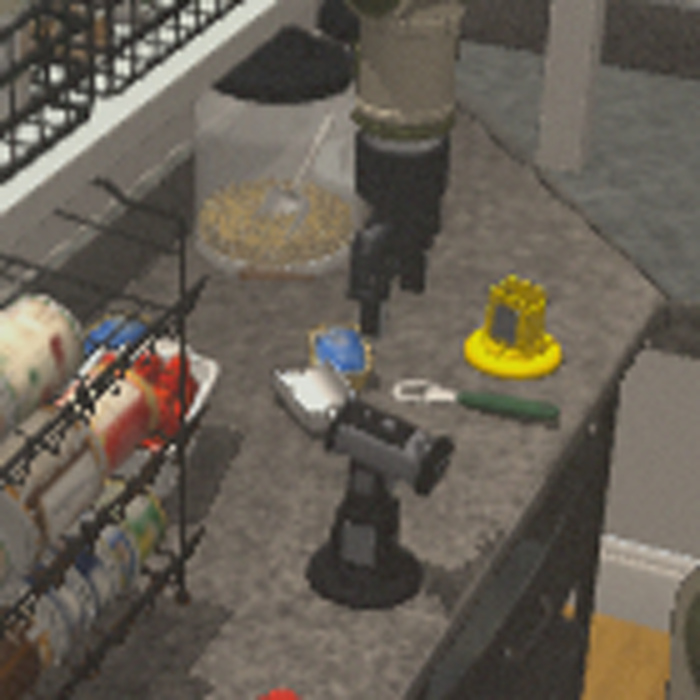

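View pics/t11.png

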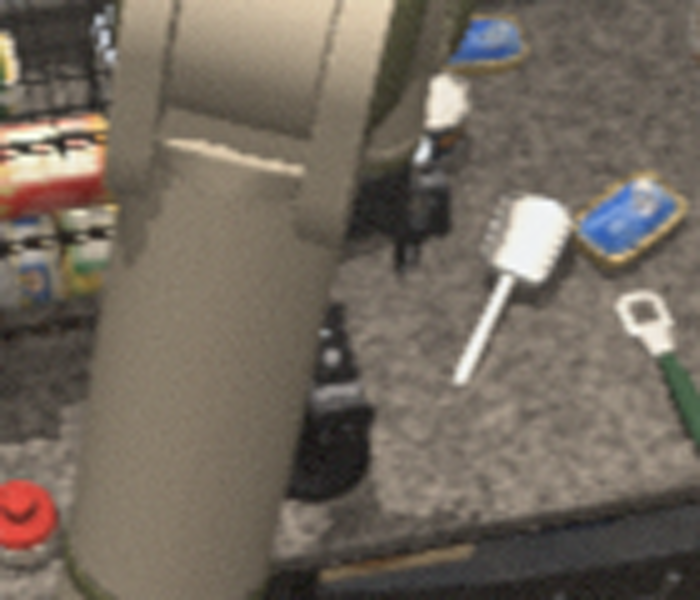

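Request:
apply_moves(
  rows=[-0.1,0,4,0,1,-0.1,0,8,0,1,-0.1,0,11,0,1,-0.1,0,13,0,1,-0.1,0,14.3,0,1,-0.1,0,14.3,0,0.6,-0.1,0,14.3,0,0,-0.1,0,14.3,0,0,-0.1,0,14.3,0,0],
  grip_force=40,
)

```text
time: 18.0
tool_pos: [417.8, -291.5, 120.1]
tcp_rot: [0.001, 1.0, 0.002, 0.001]
ft_force: [-0.8, -0.8, 6.3]
grip_width: 0.488
```

Run:
```python
from h import *
a=snap('side');b=snap('top')
save(a,'s12.png',(150,270,260,380),6)
print(robot.state()['ft_force'],robot.state()['grip_width'])
```

```text
[-1.70558061 -0.9532223   6.87370567] 0.48492716863672586
```

View pics/s12.png

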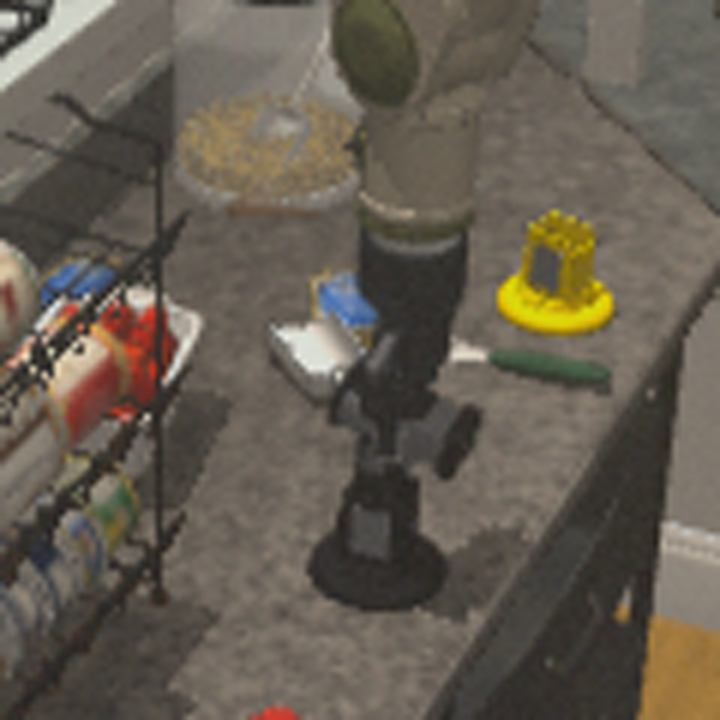

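Request:
apply_moves(
  rows=[0,0,-1.5,0,0,0,0,-3,0,0,0,0,-4.5,0,0,0,0,-6,0,0,0,0,-7.5,0,0,0,0,-8,0,0],
)

```text
time: 18.85
tool_pos: [417.6, -291.1, 200.5]
tcp_rot: [0.0, 1.0, 0.002, 0.001]
ft_force: [0.2, -0.2, -2.3]
grip_width: 0.487
```

Run:
```python
from h import *
a=snap('side');b=snap('top')
save(a,'s13.png',(130,270,250,390),5)
s=robot.state();print(s['ft_force'],s['tool_pos'])
W=cloud(a); m=np.isfinite(W[...,0])&(abs(W[...,0]-425)<50)&(abs(W[...,1]+290)<45)
for z in range(40,200,8):
    q=m&(abs(W[...,2]-z-4)<4)
    if q.sum(): print(z,q.sum(),W[q].min(0).round(),W[q].max(0).round())
```

```text
[-0.05732911  0.16983727 -1.74969454] [ 417.45597242 -291.03071582  199.80940236]
40 19 [ 406. -293.   40.] [ 460. -269.   47.]
48 26 [ 405. -316.   48.] [ 461. -269.   55.]
56 30 [ 407. -319.   56.] [ 453. -269.   64.]
64 38 [ 409. -318.   64.] [ 453. -268.   72.]
72 34 [ 412. -319.   72.] [ 457. -269.   80.]
80 4 [ 415. -311.   81.] [ 442. -273.   82.]
96 1 [ 418. -291.  102.] [ 418. -291.  102.]
104 10 [ 415. -295.  104.] [ 442. -276.  112.]
112 13 [ 415. -295.  113.] [ 441. -275.  120.]
120 13 [ 415. -296.  122.] [ 443. -271.  127.]
128 12 [ 415. -294.  129.] [ 443. -277.  136.]
136 11 [ 415. -308.  137.] [ 444. -276.  144.]
144 16 [ 414. -287.  144.] [ 444. -276.  152.]
152 14 [ 415. -302.  153.] [ 438. -272.  160.]
160 12 [ 415. -299.  160.] [ 445. -271.  166.]
168 14 [ 413. -292.  169.] [ 443. -273.  175.]
176 16 [ 411. -293.  176.] [ 446. -271.  184.]
184 13 [ 406. -286.  185.] [ 446. -276.  192.]
192 10 [ 378. -286.  192.] [ 441. -268.  200.]
```

View pics/s13.png

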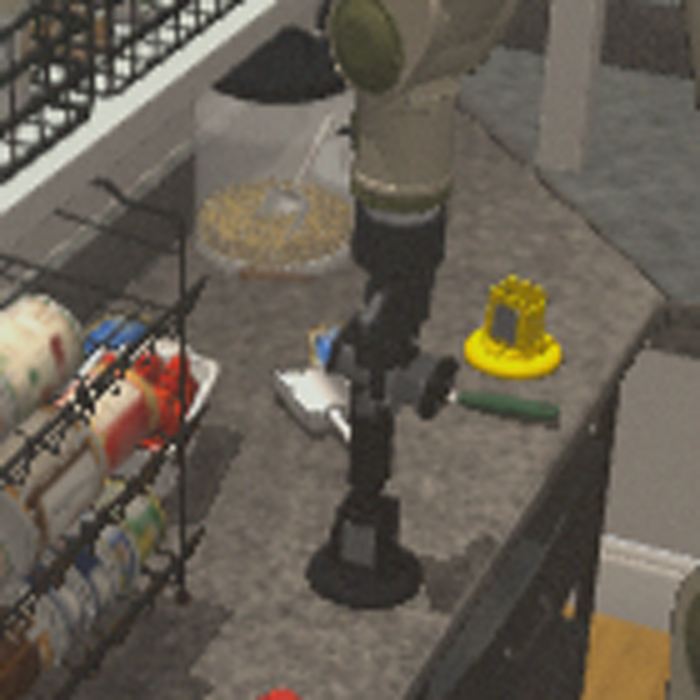

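Request:
apply_moves(
  rows=[2.5,0,0,0,0,5,0,0,0,0,5,0,3,0,0,5,0,5.6,0,0,5,0,5.6,0,0],
)

```text
time: 19.58
tool_pos: [466.7, -290.0, 141.3]
tcp_rot: [-0.001, 1.0, 0.003, -0.001]
ft_force: [-0.2, 1.1, -2.4]
grip_width: 0.484
```

Run:
```python
from h import *
a=snap('side');b=snap('top')
save(a,'s14.png',(130,270,250,390),5)
s=robot.state();print(s['ft_force'],s['tool_pos'])
W=cloud(a); m=np.isfinite(W[...,0])&(abs(W[...,0]-445)<75)&(abs(W[...,1]+290)<45)
for z in range(40,200,8):
    q=m&(abs(W[...,2]-z-4)<4)
    if q.sum(): print(z,q.sum(),W[q].min(0).round(),W[q].max(0).round())
```

```text
[-0.30303193  0.02964231 -1.2998677 ] [ 467.228022   -290.62215975  143.28407527]
40 23 [ 407. -308.   40.] [ 491. -264.   48.]
48 31 [ 405. -320.   49.] [ 491. -269.   55.]
56 55 [ 406. -320.   56.] [ 495. -266.   64.]
64 42 [ 408. -321.   64.] [ 496. -267.   72.]
72 39 [ 409. -316.   72.] [ 488. -270.   80.]
80 22 [ 407. -312.   80.] [ 493. -266.   88.]
88 14 [ 464. -299.   88.] [ 497. -273.   95.]
96 15 [ 464. -303.   96.] [ 497. -272.  104.]
104 9 [ 463. -297.  106.] [ 490. -273.  111.]
112 11 [ 461. -295.  112.] [ 496. -271.  119.]
120 16 [ 455. -287.  120.] [ 496. -273.  128.]
128 14 [ 423. -296.  128.] [ 495. -272.  136.]
136 15 [ 418. -308.  136.] [ 499. -266.  144.]
144 22 [ 416. -303.  144.] [ 491. -257.  152.]
152 30 [ 413. -309.  152.] [ 517. -254.  160.]
160 37 [ 412. -305.  160.] [ 515. -248.  168.]
168 63 [ 413. -309.  168.] [ 516. -252.  176.]
176 45 [ 415. -325.  176.] [ 513. -258.  184.]
184 20 [ 453. -320.  185.] [ 512. -247.  192.]
192 14 [ 453. -332.  193.] [ 505. -246.  200.]
```

View pics/s14.png

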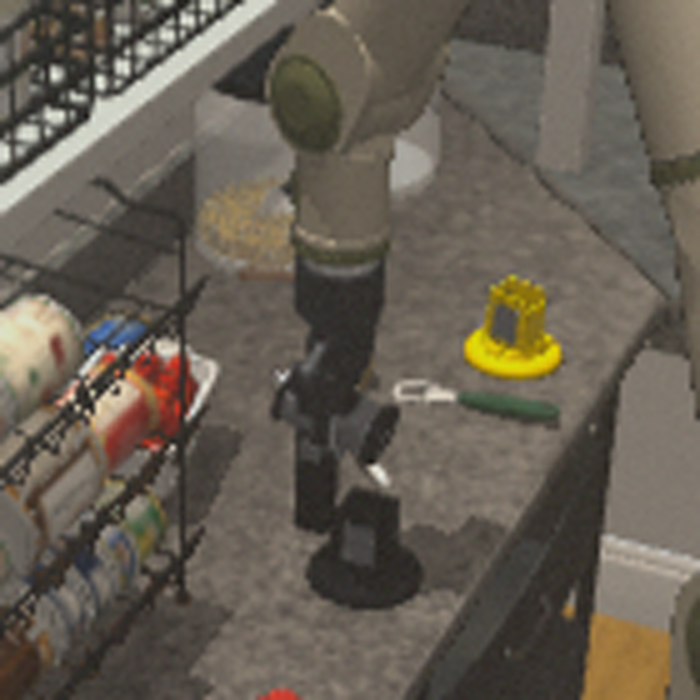

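Request:
apply_moves(
  rows=[-1,0,0,0,0,-1.8,0,0,0,0,-2.6,0,0,0,0,-3.4,0,0.2,0,0,-4,0,0.4,0,0,-4.7,0,0.6,0,0,-4.7,0,0.6,0,0],
  grip_force=20,
)

```text
time: 20.55
tool_pos: [419.5, -291.0, 137.0]
tcp_rot: [-0.0, 1.0, 0.002, -0.0]
ft_force: [1.7, 0.5, -0.3]
grip_width: 0.487
```

Run:
```python
from h import *
a=snap('side');b=snap('top')
save(a,'s15.png',(130,270,250,390),5)
s=robot.state();print(s['ft_force'],s['tool_pos'],s['grip_width'])
W=cloud(a); m=np.isfinite(W[...,0])&(abs(W[...,0]-445)<75)&(abs(W[...,1]+290)<45)
for z in range(40,200,8):
    q=m&(abs(W[...,2]-z-4)<4)
    if q.sum(): print(z,q.sum(),W[q].min(0).round(),W[q].max(0).round())
```

```text
[ 0.40111791 -0.47545207 -1.38338544] [ 419.60253496 -290.91032067  137.02307691] 0.4869768567445599
40 19 [ 407. -314.   41.] [ 461. -268.   48.]
48 29 [ 407. -315.   48.] [ 478. -270.   56.]
56 36 [ 404. -317.   56.] [ 494. -265.   64.]
64 47 [ 408. -316.   64.] [ 494. -267.   72.]
72 45 [ 410. -317.   72.] [ 492. -269.   80.]
80 15 [ 408. -310.   80.] [ 485. -270.   88.]
88 15 [ 451. -284.   88.] [ 486. -268.   95.]
96 12 [ 445. -290.   97.] [ 477. -273.  103.]
104 10 [ 444. -284.  104.] [ 477. -267.  111.]
112 18 [ 389. -294.  112.] [ 475. -270.  120.]
120 17 [ 385. -286.  120.] [ 473. -264.  128.]
128 18 [ 380. -279.  128.] [ 466. -264.  134.]
136 33 [ 370. -284.  136.] [ 462. -262.  144.]
144 37 [ 371. -309.  144.] [ 460. -257.  152.]
152 43 [ 374. -305.  152.] [ 454. -253.  159.]
160 28 [ 388. -301.  160.] [ 457. -253.  168.]
168 31 [ 395. -325.  168.] [ 460. -255.  176.]
176 24 [ 407. -324.  176.] [ 468. -251.  183.]
184 23 [ 405. -332.  184.] [ 465. -245.  192.]
192 10 [ 405. -332.  192.] [ 456. -251.  198.]
```

View pics/s15.png

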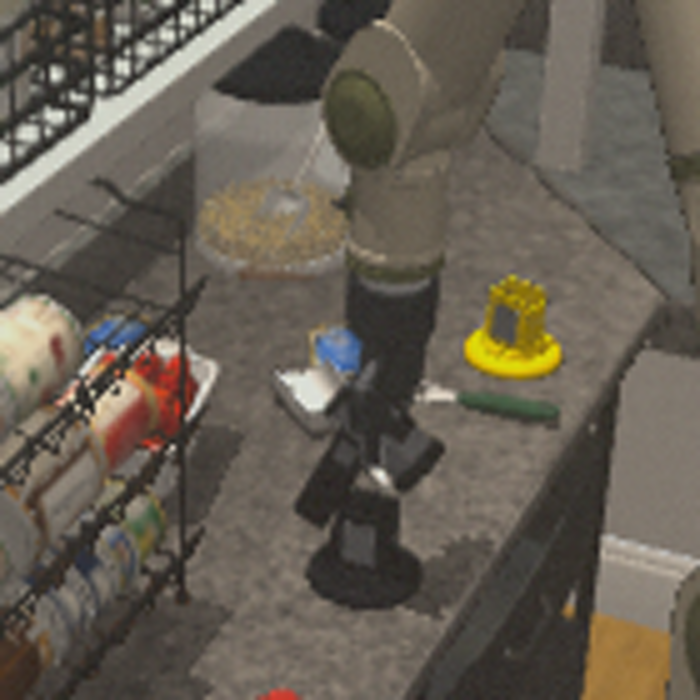

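Request:
apply_moves(
  rows=[-0.8,0,0.4,0,0,-1.6,0,0.9,0,0,-2.3,0,1.5,0,0,-3,0,2.1,0,0,-3.5,0,2.7,0,0,-3.5,0,2.7,0,0],
)

```text
time: 21.4
tool_pos: [385.3, -291.3, 110.2]
tcp_rot: [0.0, 1.0, 0.002, 0.0]
ft_force: [3.4, -0.2, 2.4]
grip_width: 0.492
```

Run:
```python
from h import *
a=snap('side');b=snap('top')
save(a,'s16.png',(130,270,250,390),5)
s=robot.state();print(s['ft_force'],s['tool_pos'],s['grip_width'])
W=cloud(a); m=np.isfinite(W[...,0])&(abs(W[...,0]-425)<95)&(abs(W[...,1]+290)<45)
for z in range(40,200,8):
    q=m&(abs(W[...,2]-z-4)<4)
    if q.sum(): print(z,q.sum(),W[q].min(0).round(),W[q].max(0).round())
```

```text
[ 3.42953336 -0.54501635  1.48663067] [ 385.35103046 -291.30498217  110.28453915] 0.4886191662881146
40 19 [ 408. -310.   40.] [ 459. -269.   47.]
48 25 [ 408. -314.   49.] [ 460. -267.   55.]
56 31 [ 408. -317.   56.] [ 497. -266.   64.]
64 43 [ 408. -317.   64.] [ 501. -267.   71.]
72 49 [ 409. -318.   72.] [ 506. -267.   80.]
80 22 [ 378. -309.   80.] [ 499. -268.   87.]
88 28 [ 373. -292.   88.] [ 494. -266.   96.]
96 35 [ 357. -305.   96.] [ 484. -257.  104.]
104 46 [ 357. -313.  104.] [ 475. -261.  112.]
112 38 [ 364. -308.  112.] [ 470. -259.  120.]
120 38 [ 367. -323.  120.] [ 459. -252.  128.]
128 32 [ 372. -320.  128.] [ 448. -257.  136.]
136 31 [ 373. -315.  136.] [ 440. -252.  144.]
144 14 [ 373. -326.  144.] [ 421. -254.  151.]
152 13 [ 371. -319.  152.] [ 427. -262.  158.]
160 20 [ 370. -333.  160.] [ 436. -248.  168.]
168 21 [ 369. -335.  168.] [ 436. -246.  176.]
176 26 [ 366. -320.  176.] [ 429. -246.  183.]
184 10 [ 369. -320.  184.] [ 403. -267.  191.]
192 11 [ 366. -309.  192.] [ 402. -262.  200.]
```

View pics/s16.png

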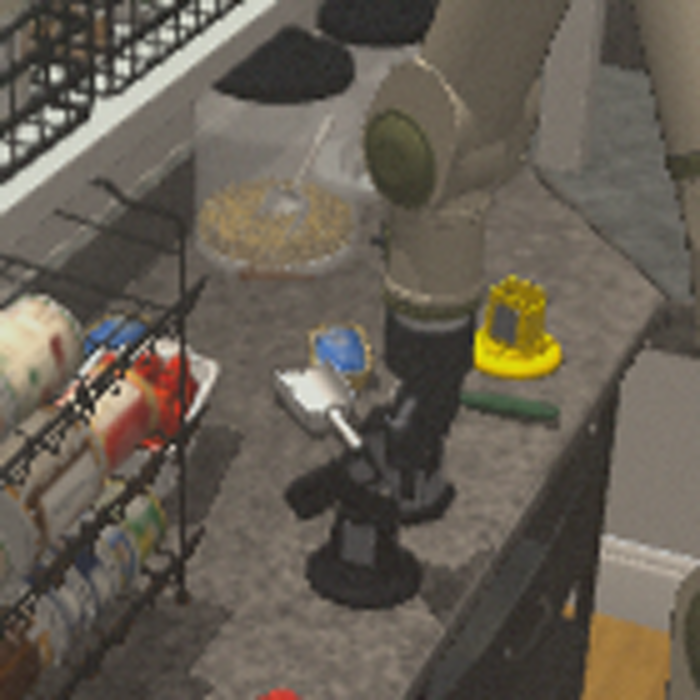

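Request:
apply_moves(
  rows=[-0.4,0,0.5,0,0,-0.8,0,1.0,0,0,-0.8,0,1.0,0,0],
)

```text
time: 21.88
tool_pos: [377.6, -291.4, 100.5]
tcp_rot: [0.0, 1.0, 0.002, 0.001]
ft_force: [3.1, -0.5, 6.5]
grip_width: 0.489
```

Request:
apply_moves(
  rows=[0,0,0,0,0,-0.5,0,0,0,0,-1.0,0,-2,0,0,-1,0,-6,0,0,0,0,-11,0,0,2,0,-16,0,0,3,0,-18,0,0,3,0,-18,0,0],
  grip_force=70,
)

```text
time: 22.88
tool_pos: [406.7, -290.7, 280.5]
tcp_rot: [0.0, 1.0, 0.003, -0.0]
ft_force: [-0.1, -0.2, -2.6]
grip_width: 0.479
```

Run:
```python
from h import *
a=snap('side');b=snap('top')
save(a,'s17.png',(110,250,250,390),5);save(b,'t17.png',(165,285,260,400),5)
s=robot.state();print(s['ft_force'],s['tool_pos'],s['grip_width'],s['joint_positions'].round(2))
p=s['tool_pos']
W=cloud(a); m=np.isfinite(W[...,0])&(abs(W[...,0]-p[0]-30)<110)&(abs(W[...,1]-p[1])<45)
for z in range(int(p[2])-60,int(p[2])+70,8):
    q=m&(abs(W[...,2]-z-4)<4)
    if q.sum(): print(z,q.sum(),(W[q].min(0)-p).round(),(W[q].max(0)-p).round())
```

```text
[ 0.33817852  0.20405493 -2.53213592] [ 405.24481024 -290.38069677  278.62478722] 0.47797277711958014 [ 0.59  0.27 -0.1   2.05  0.04  0.83 -1.1 ]
234 3 [107.  11. -40.] [115.  14. -40.]
242 14 [ 98.   8. -36.] [127.  16. -29.]
250 15 [ 10.   8. -25.] [130.  25. -22.]
258 34 [ -7.   3. -20.] [130.  25. -13.]
266 42 [-20. -21. -12.] [122.  25.  -5.]
274 49 [-20. -14.  -4.] [111.  28.   3.]
282 45 [-11. -24.   3.] [101.  32.  11.]
290 45 [-11. -21.  11.] [92. 35. 19.]
298 43 [-11. -22.  20.] [78. 37. 27.]
306 37 [-12. -26.  27.] [67. 36. 35.]
314 22 [-10. -29.  36.] [56. 36. 43.]
322 16 [-11. -36.  44.] [45. 44. 51.]
330 17 [-13. -28.  53.] [48. 45. 59.]
338 24 [-16. -23.  60.] [54. 41. 67.]
346 27 [-18. -45.  68.] [49. 30. 75.]
```

View pics/s17.png

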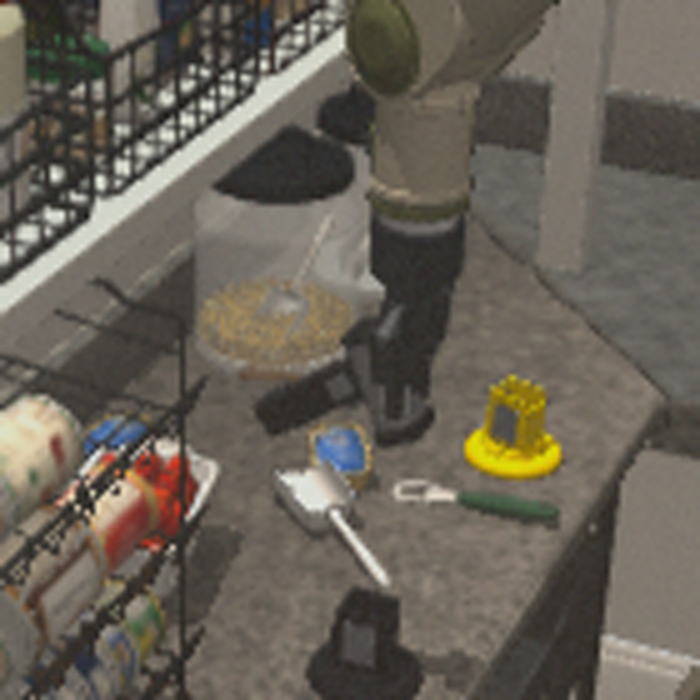

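View pics/t17.png

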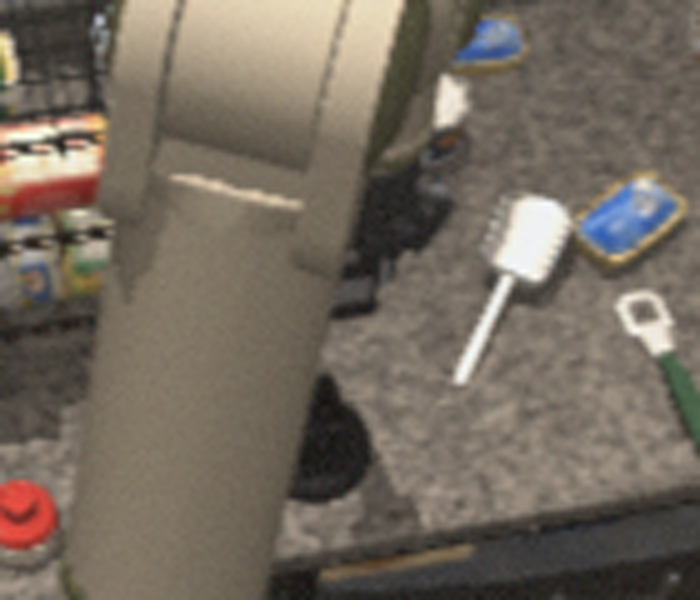

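Request:
apply_moves(
  rows=[-1.5,0,0,-0.1,0,-3,0,0,-0.28,0,-3.5,0,0,-0.46,0,-3.5,0,0,-0.64,0,-3.5,0,0,-0.82,0,-3.5,0,0,-1.0,0,-3.5,0,0,-1.18,0,-3.5,0,0,-1.36,0,-3.5,0,0,-1.5,0],
)

```text
time: 24.1
tool_pos: [370.3, -290.7, 278.2]
tcp_rot: [-0.002, 0.728, 0.685, -0.001]
ft_force: [-0.0, 0.2, -1.4]
grip_width: 0.482
```

Run:
```python
from h import *
s=robot.state();print(s['joint_positions'].round(2))
dl([400,-210,279],[432,-100,279],[437,0,279],[432,150,279],[420,300,279],[420,391,279],[420,391,240],yaw=0)
```

```text
[ 0.87  0.26 -0.41  2.09  0.14  0.83  0.32]
-> [ 400 -210  279] cm [ 8.23  2.47 -0.07]
-> [ 432 -100  279] cm [19.41  4.99 -0.05]
-> [437   0 279] cm [29.42  4.88 -0.03]
-> [432 150 279] cm [4.436e+01 3.460e+00 1.000e-02]
-> [420 300 279] cm [5.926e+01 1.340e+00 5.000e-02]
-> [420 391 279] cm [68.34  0.79  0.08]
-> [420 391 240] cm [68.33  0.8   3.98]
tcp [ 370.3 -290.7  278.2] tool-y angle -3.51 turn -0.061
```

Request:
apply_moves(
  rows=[4,1.2,0,0,0,8.2,2.5,0,0,0,13,3.7,0,-0.06,0,17.5,4.8,0,-0.06,0,22,5,0,-0.06,0,27,5,0,-0.06,0,32,4.7,0,-0.06,0,37,4.2,0,-0.06,0,42,3.7,0,-0.06,0,47,3.2,0,-0.06,0,52,2.4,0,-0.06,0,57,1.7,0,-0.06,0],
)

```text
time: 25.6
tool_pos: [425.5, 276.3, 278.2]
tcp_rot: [-0.0, 0.709, 0.705, -0.002]
ft_force: [1.2, -0.3, -1.4]
grip_width: 0.483
```

Request:
apply_moves(
  rows=[4,0,0,0,0,8,0,0,0,0,11,0,1,0,0,11,0,3,0,0,11,0,4,0,0,11,0,4,0,0,11,0,4,0,0],
)

```text
time: 26.48
tool_pos: [427.7, 386.0, 240.4]
tcp_rot: [0.0, 0.709, 0.705, -0.0]
ft_force: [0.5, 0.4, -2.0]
grip_width: 0.48
```

Run:
```python
from h import *
a=snap('side');b=snap('top')
save(a,'s18.png',(200,380,150,330),4);save(b,'t18.png',(180,320,100,260),5)
s=robot.state();print(s['ft_force'],s['tool_pos'],s['joint_positions'].round(2))
dl(yaw=0)
np.savez('c2.npz',a=cloud(a),b=cloud(b),ai=a['img'],bi=b['img'],p=s['tool_pos'],M=rot(s))
```

```text
[ 0.0282966  -0.97640811 -1.86154188] [427.81000188 386.35675404 240.87077304] [-0.41  0.47 -0.61  1.91  0.35  0.87 -1.2 ]
tcp [427.8 386.4 240.9] tool-y angle -0.37 turn -0.007
```

View pics/s18.png

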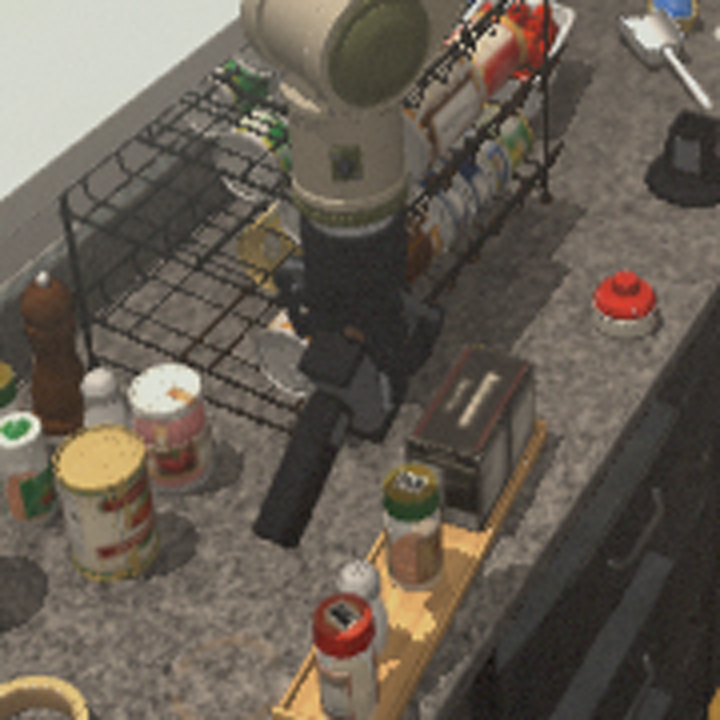

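View pics/t18.png

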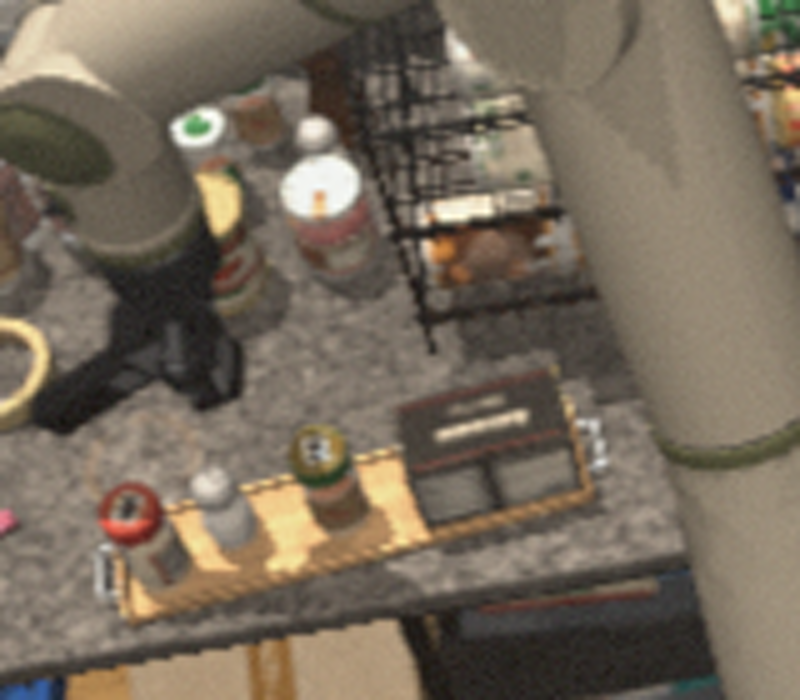

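```bash
cat > fit.py <<'E'
from h import *
from scipy.optimize import least_squares
def sdbox(P,c,h):
    q=abs(P-c)-h
    return np.linalg.norm(np.maximum(q,0),axis=1)+np.minimum(q.max(1),0)
def toscan(P,x):
    # P tool (X,Y,Zup) -> scanner frame, H at x[:3], tilt x[3]
    c,s=np.cos(x[3]),np.sin(x[3]); D=P-x[:3]
    return np.stack([c*D[:,0]+s*D[:,2],D[:,1],-s*D[:,0]+c*D[:,2]],1)+[-12,0,124]
def dist(P,x):
    S=toscan(P,x)
    d1=sdbox(S,np.array([0,0,55]),np.array([17,14,55]))
    D=S-[-12,0,124]; c,s=np.cos(.21),np.sin(.21)
    B=np.stack([-c*D[:,0]-s*D[:,2],D[:,1],-s*D[:,0]+c*D[:,2]],1) # x along beam
    # beam dir = (-c,-s)
    d2=sdbox(B,np.array([-2.,0,0]),np.array([46,21,18]))
    d3=sdbox(B,np.array([46.,0,0]),np.array([8,24,18]))
    return np.minimum(np.minimum(d1,d2),d3)
def fit(W,p,M,verbose=True):
    P=(W.reshape(-1,3)); P=P[np.isfinite(P[:,0])]
    T=(P-p)@M; T[:,2]*=-1; 
    T[:,1]*=1
    k=(T[:,0]>-50)&(T[:,0]<150)&(abs(T[:,1])<32)&(T[:,2]>-60)&(T[:,2]<75)
    fing=(abs(T[:,0])<16)&((abs(T[:,1])>17)|(T[:,2]>45)); body=(abs(T[:,0])<48)&(T[:,2]>58)
    T=T[k&~fing&~body]
    best=None
    for x0 in ([16,0,34,.92],[0,0,24,.92],[10,0,30,1.0]):
        x=np.array(x0,float)
        for g in (25,12,8,8):
            Q=T[abs(dist(T,x))<g]
            r=least_squares(lambda y:dist(Q,y),x,loss='soft_l1',f_scale=2); x=r.x
        n=(abs(dist(T,x))<4).sum()
        if best is None or n>best[1]: best=(x,n,len(T),r.cost)
    return best
E
python3 - <<'E'
from fit import *
d=np.load('c2.npz')
for k in'ab':
    b=fit(d[k],d['p'],d['M']); print(k,b[0].round(3),b[1:])
W=np.concatenate([d['a'].reshape(-1,3),d['b'].reshape(-1,3)]); b=fit(W,d['p'],d['M']); print('both',b[0].round(3),b[1:])
E
```

```text
a [18.766 -0.351 26.493  0.937] (np.int64(648), 664, np.float64(741.462420822779))
b [17.065  2.776 29.201  0.929] (np.int64(308), 321, np.float64(420.8767404778823))
both [18.188  0.638 27.61   0.931] (np.int64(923), 985, np.float64(1470.333338981286))
```

Run:
```python
from h import *
from scipy.optimize import least_squares
for f in('c1.npz','c2.npz'):
  d=np.load(f)
  for k in'ab':
    P=d[k].reshape(-1,3);P=P[np.isfinite(P[:,0])]
    P=P[(np.hypot(P[:,0]-421,P[:,1]-341)<32)&(P[:,2]>20)&(P[:,2]<122)]
    def ds(x): 
        r=np.hypot(P[:,0]-x[0],P[:,1]-x[1])-22.5; z=P[:,2]-111-x[2]
        return np.hypot(np.maximum(r,0),np.maximum(z,0))+np.minimum(np.maximum(r,z),0)
    r=least_squares(ds,[421,341,0],loss='soft_l1',f_scale=2); print(f,k,len(P),r.x.round(1))
```

```text
c1.npz a 385 [420.  340.7   0.8]
c1.npz b 240 [422.5 339.4   2. ]
c2.npz a 385 [ 4.197e+02  3.410e+02 -1.000e-01]
c2.npz b 237 [422.7 338.8   1.8]
```

Run:
```python
from h import *
s=robot.state();M=rot(s);tx=M[:,0];ty=M[:,1]
be=.932+.21; b=-tx*np.cos(be)+np.array([0,0,-1])*np.sin(be)
C=np.array([421.2,340,111.3])
H=C-154.1*b; t=H-18.2*tx-.6*ty-np.array([0,0,27.6]); print(H,t,b)
dl(t)
```

```text
[421.61711976 404.06977679 251.48302448] [420.89864592 385.87407146 223.87288045] [-0.00270681 -0.41576753 -0.90968867]
-> [420.9 385.9 223.9] cm [-0.05 -0.69  1.7 ]
tcp [427.8 386.4 240.9] tool-y angle -0.37 turn None
```

Request:
apply_moves(
  rows=[0,-0.4,0.8,0,0,0,-0.7,1.7,0,0,0,-0.7,1.7,0,0,0,-0.7,1.7,0,0],
)

```text
time: 27.08
tool_pos: [420.5, 386.6, 223.2]
tcp_rot: [-0.0, 0.709, 0.705, -0.0]
ft_force: [0.9, -0.4, -2.1]
grip_width: 0.48
```

```bash
cat > chk.py <<'E'
from fit import *
import sys
n=sys.argv[1]
a=snap('side');b=snap('top')
save(a,'s%s.png'%n,(200,380,150,330),4);save(b,'t%s.png'%n,(180,320,100,260),5)
s=robot.state();p=np.array(s['tool_pos']);M=rot(s)
for nm,W in(('side',cloud(a)),('top',cloud(b)),('both',np.concatenate([cloud(a),cloud(b)]))):
    f=fit(W,p,M);x=f[0];be=x[3]+.205
    H=p+M[:,0]*x[0]+M[:,1]*x[1]+np.array([0,0,x[2]])
    bd=-M[:,0]*np.cos(be)-np.array([0,0,1])*np.sin(be); w=H+54.1*bd
    C=np.array([421.2,340,111.3]); v=C-w
    print(nm,x.round(2),'beam deg',np.degrees(be).round(1),'window',w.round(1),'dist along',(v@bd).round(1),'miss',(v-(v@bd)*bd).round(1))
print(s['time'],p.round(1),s['ft_force'].round(1),s['grip_width'],np.abs(s['qd']).max())
E
python3 chk.py 19
```

```text
side [19.06 -0.37 26.34  0.94] beam deg 65.8 window [420.3 383.5 200.4] dist along 99.1 miss [ 1.2 -2.9  1.3]
top [17.44  2.76 29.38  0.92] beam deg 64.6 window [423.4 380.8 203.9] dist along 101.2 miss [-1.9  2.6 -1.2]
both [18.57  0.62 27.9   0.93] beam deg 65.0 window [421.2 382.3 202.3] dist along 100.3 miss [ 0.2  0.1 -0. ]
27.175 [420.6 386.7 223.4] [-0.2  0.4 -2.2] 0.4792644647891777 0.0023142235369236425
```

View pics/s19.png

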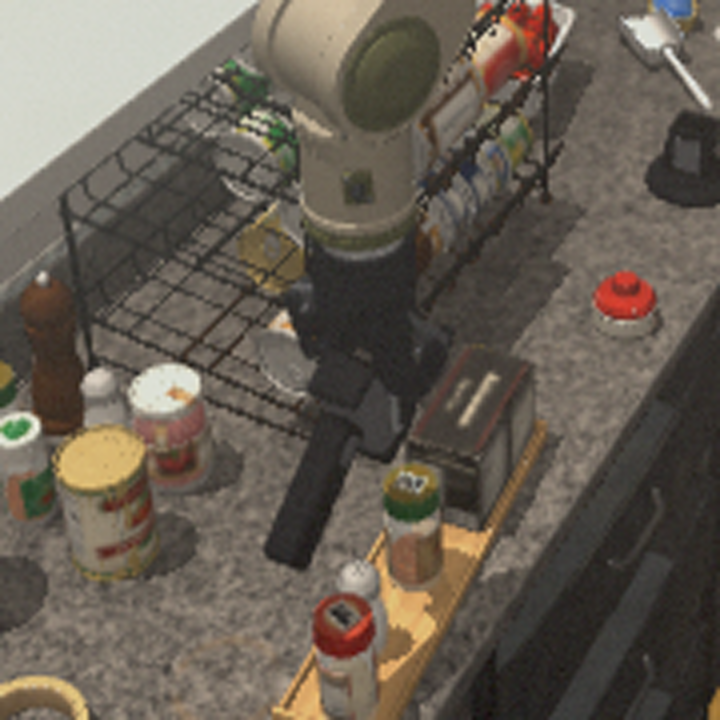

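View pics/t19.png

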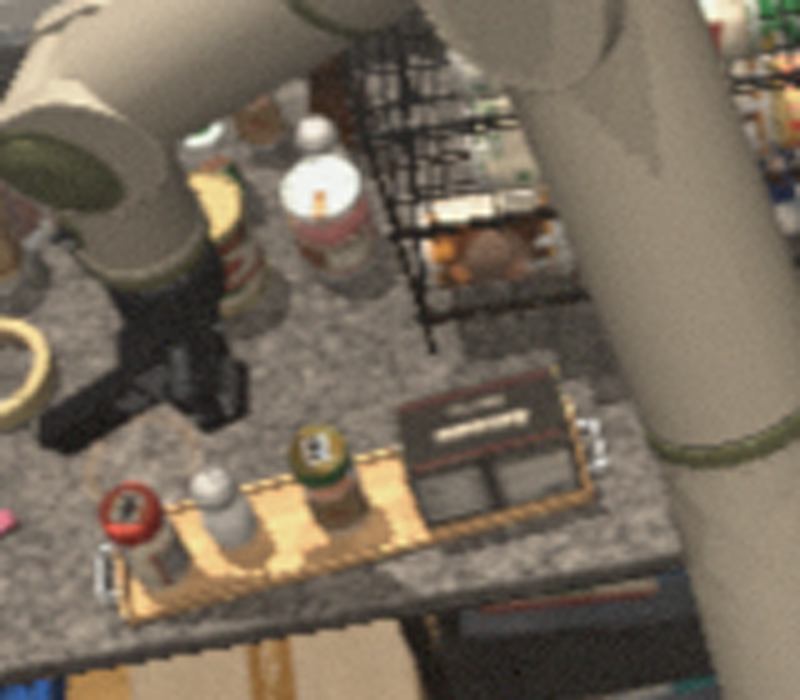

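```bash
python3 -c "
from plant import robot
print(robot.close_job())"
```

```text
the job is handed in; nothing more can be done
None
```

The job is done and handed in at about 27 s of the 61 s allowed. The jar stands upright in its gap, and the gripper is holding the scanner on its cap.

- **Jar:** I gripped it near its cap and turned it half round in the air. Pushing its foot lightly against the carton (about 4 N) brought it upright. I then set it down in the middle of the gap and let go. It was still about 0.1 rad off vertical when I opened the gripper, and it settled upright. The pictures show it vertical, with the carton and both neighbours where they were. Its cap is at about (421, 340, 111) mm.
- **Scanner:** I drew it straight up out of the stand, then tilted it in the grip by levering its handle over the lip of the stand's sleeve. After that I raised the grip force to 70 N and carried it over in front of the rack.
- **Final check:** I fitted the scanner's shape to the depth data from both cameras together:
  - The beam points about 65° below level.
  - The window is about 100 mm from the cap.
  - The aim misses the cap's middle by less than 1 mm.
- **Where the cameras disagree:** Taken separately, the two cameras put the aim about 3 mm off in opposite directions, with beam angles of 64.6° and 65.8° and distances of 99 and 101 mm. That is roughly their calibration error.
- **Clearance and forces:** The scanner was still and clear of the stand, tray and jars when I handed it in. The highest force I read was 24 N at the wrist, while setting the jar down. No check failed.

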